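Knock a stuck knob out of its jig cup

ROBOT

A 6-joint arm with a two-finger parallel gripper is mounted at the origin on the work surface. World frame = base frame: x ahead of the robot, y to its left, z up, the work surface at z = 0. Lengths are in mm, angles in rad, forces in N, time in s.
With the tool pointing down it reaches from about 350 to 775 mm from the base axis. Payload 7.3 kg.
Tool frame: the origin (TCP) lies at the very end of the fingers, on their centre line; the grasp point (between the pads) lies 19 mm behind it; z points along the fingers, y is the direction in which the jaws open and shut (so a half turn about z gives the same grasp; the last joint's range is limited). The gripper opens to 92 mm and grips with 3 to 60 N. Pads are 19 mm wide; open, the fingers measure 130 mm over their backs; the gripper's body (75 mm by 190 mm) begins 47 mm behind the grasp point.
Start: joints at [0.962, 0.342, 1.524, -0, 1.275, -0.146], TCP at [234.378, 469.8, 226.741] pointing down, gripper open.
Joint ranges: [-2.53, 2.53], [-0.77, 2.02], [0.04, 2.7], [-1, 4.14], [0.28, 2.66], [-3.11, 3.11]. Speed limits (rad/s): [2.57, 2.57, 3.14, 3.14, 3.14, 3.14].

INTERFACE

Orientations are given as [roll, pitch, yaw] about the fixed x, y, z axes, in that order (R = Rz(yaw) Ry(pitch) Rx(roll)).
In Python, from plant import bot gives the robot as it stands.
- The arm moves only by the tool arm_command, never from a script. Its argument "targets" is a list of rows, each an object of numbers: "x", "y", "z": the shift along the world's x, y, z in cm; "roll": the turn about the world's z in rad. In form: [{"x": .., "y": .., "z": .., "roll": ..}, ...]. A call has 1 to 8 rows; each row is the pose to reach, as a shift and turn from the pose commanded when the call began; what a row does not reach only later rows make up. A row lasts 1/12 s, in which the tool goes at most 41.7 mm and 7.16 degrees, less where a joint would pass 70% of its speed; a pose out of reach is approached as far as the arm can. A call with a gripper value outside its range is refused whole. "fingers" is the opening, from 0 (shut) to 1 (fully open), set as the call begins (left out, the last holds). The fingers move at their own pace and stop on an object; the grip force is fixed at half the most. Time passes only in rows, so rows that repeat a pose let the fingers close. It gives the time, the measured TCP pose, the force and the opening at its end, in the units of the state.
- bot.get_obs(): the state, without advancing time (a new reading comes with each control period).
- bot.capture(name): name is "scene" or "side" or "wrist"; returns a dict with "img" (400x640x3 uint8, blue, green, red), "fx", "fy", "cx", "cy" (pixels), "position" and "rotation" of the camera in the world; the wrist camera has in their place "hand_eye" (4x4, takes a point from camera to tool coordinates, whose origin is the TCP and whose axes are the flange's). Camera axes: x right, y down, z forward; pixel columns grow to the right and rows downward; lengths in mm; the calibration is good to about 2 mm. A picture is of the moment at which its call begins: read the wrist's pose just before it. There is no depth.
- bot.close_job(): hands the job in, once; it reports no verdict.
The state is a dict: "time": time; "joint_positions": joint angles; "dq": joint speeds; "tau": joint torques, N m; "tool_pos": TCP position; "tcp_rot": TCP orientation; "contact_force": force on the tool from outside, world axes, zero at the start; "moment": the same for the moment, N m; "grip_width": finger opening in mm.
Only numpy, scipy, OpenCV 4.12 (cv2) and the standard library are available. Lean on these libraries where they do the work, as an engineer would, in place of code of your own. Each camera call takes 0.05 s, during which the arm holds its last target.

TASK

A turned wooden knob is stuck in the square jig cup that lies on its side. Turn the cup over and stand it mouth-down flat on the floor of the shallow tray, let go of it, then tap the knock pin on its base all the way in so that the knob drops out. Lift the empty cup off, leaving the knob in the tray, and stand the cup mouth-down on the flat aluminium rest plate; do not disturb the bottle, the tape roll or the pot.

Things in the scene. Friction and masses are not known exactly. Their poses are not given: they have to be found in the camera images.
- cup_center (a point): Centre of the loose square dark metal jig cup, 56 x 56 mm, 62 mm from base to mouth, 0.35 kg. Own x points base to mouth (mouth face at x = +31 mm, base at -31 mm): level at the start, straight down when mouth-down. Own y and z are square to its flat sides. It starts lying on a flat side, own z up, mouth (round pocket 44 mm wide, 52 mm deep) facing the robot's left (+y).
- pin_top (a point): Middle of the outer face of the knock pin, a round aluminium button 24 mm across, 16 mm out of the middle of the cup's base (cup own x = -47 mm), same axes as the cup. Pushed in along cup x it goes 15 mm, drives the knob past its catches (free at about 13 mm), stops hard, springs back; needs up to about 6 N. On top when the cup stands mouth-down, 78 mm above what it stands on.
- knock_pin (a joint): Travel of the knock pin in m: 0 out, 0.015 fully pushed in; spring return.
- knob_center (a point): Centre of the pale wooden knob, a barrel 42 mm across its belly and 28 mm between two flat ends (own x runs through them), 35 g. Starts stuck in the pocket, centre 7 mm from the cup's centre towards the base; two sprung catches hold it even upside down. Once free in the standing cup it drops onto the tray floor, centre 17 mm from the cup's centre towards the mouth.
- tray_in (a point): Centre of the inner floor of the shallow aluminium tray (fixed): 190 x 190 mm outside, 18 mm high, walls 5 mm thick, floor 5 mm above the bench. x and y axes parallel to its sides. It lies to the robot's left or right.
- plate_top (a point): Centre of the top face of the rest plate, a plain flat aluminium plate (fixed), 130 x 130 x 8 mm, x and y axes parallel to its sides. It lies on the other side from the tray.
- cleaner: Bystander: white bottle, 54 mm across, 150 mm tall, origin under its centre.
- tape: Bystander: brown tape roll lying flat, 90 mm across, 25 mm high, origin under its centre.
- pot: Bystander: grey plastic cup standing on the bench, 70 mm across, 70 mm tall, origin under its centre.
- cup: The jig cup itself: origin 28 mm from its centre, on the flat side it lies on at the start; axes as for its centre point. One way to turn it over: hold it by its two upright sides with the tool slanting 45 degrees down towards the mouth, coming from over the base end; lift, then roll the tool half a turn about its own long axis: the mouth then faces down.
- knob: The wooden knob itself: same point as its centre.
Mind the look-alikes: they are no part of the job. What is shaped like the cup but orange is not meant. What is shaped like the part that bears plate_top but blue is not meant.

How it is judged (in metres and radians):
On the way, in this order (a step that is already met when the one before it is completed fails the run):
1. The cup stands mouth-down on the tray floor, let go, with the knob still stuck in it (x of cup_center in the frame of tray_in between -0.066 and 0.066 m and y of cup_center in the frame of tray_in between -0.066 and 0.066 m and z of cup_center in the frame of tray_in below 0.036 m and angle between cup_center's own x axis and vertical above 3 rad and contact force between each of the arm, the fingers and cup below 0.1 N and x of knob_center in the frame of cup_center below 0 m), for 0.2 s.
2. The pin is tapped in while the cup stands mouth-down in the tray (x of cup_center in the frame of tray_in between -0.066 and 0.066 m and y of cup_center in the frame of tray_in between -0.066 and 0.066 m and z of cup_center in the frame of tray_in below 0.036 m and angle between cup_center's own x axis and vertical above 3 rad and value of joint knock_pin above 0.006 m).
3. The knob has dropped loose under the cup standing in the tray (x of cup_center in the frame of tray_in between -0.066 and 0.066 m and y of cup_center in the frame of tray_in between -0.066 and 0.066 m and z of cup_center in the frame of tray_in below 0.036 m and angle between cup_center's own x axis and vertical above 3 rad and x of knob_center in the frame of cup_center above 0.01 m).
At the end, for the whole second after the job is handed in: The knob lies in the tray, out of the cup and at rest; the empty cup stands mouth-down (within about 8 degrees) at rest on the rest plate, its centre within 45 mm of the plate's centre along each side; everything is let go (x of knob_center in the frame of tray_in between -0.088 and 0.088 m and y of knob_center in the frame of tray_in between -0.088 and 0.088 m and z of knob_center in the frame of tray_in below 0.026 m and angle between cup_center's own x axis and vertical above 3 rad and x of cup_center in the frame of plate_top between -0.045 and 0.045 m and y of cup_center in the frame of plate_top between -0.045 and 0.045 m and z of cup_center in the frame of plate_top between 0.026 and 0.036 m and linear speed of cup below 0.02 m/s and linear speed of knob below 0.05 m/s); the robot touches nothing.
It fails at once if A bystander (bottle, tape roll or pot) was shifted more than 30 mm or the bottle or pot knocked over (distance of any of cleaner, tape, pot from where it was at the start of the episode above 0.03 m or angle between any of cleaner, pot's own z axis and vertical above 0.5 rad).
It also fails if it takes over 61 s, if anything falls off the work surface, if the arm or the gripper's body presses on something with over 40 N, if the wrist force passes 120 N, or if a joint passes its speed limit or range.

## Working session

There is one attempt and no reset: what is moved stays moved. The work goes in short steps, Python scripts to look and compute and a tool call to move; the robot and the scene stay as the last step left them, time stands still between calls to the robot, and variables do not carry over. Pictures are saved under pics/ and viewed, and the job is handed in when it is done.

Besides the shell and the picture viewer there is one more tool, called as a command line: name --argument value ..., lists and objects as JSON in quotes. arm_command: Moves the arm, as the interface text tells. Its arguments: {"type":"object","properties":{"targets":{"type":"array","items":{"type":"object","properties":{"x":{"type":"number"},"y":{"type":"number"},"z":{"type":"number"},"roll":{"type":"number"}}}},"fingers":{"type":"number"}},"required":["targets"]}

```bash
ls; mkdir -p pics; cat > h.py <<'E'
import numpy as np,cv2
from plant import bot
def cap(n,tag):
    o=bot.get_obs(); c=bot.capture(n); cv2.imwrite(f'pics/{tag}.png',c['img']); 
    import pickle; pickle.dump((o,c),open(f'pics/{tag}.pkl','wb')); return o,c
def load(tag):
    import pickle; return pickle.load(open(f'pics/{tag}.pkl','rb'))
def ray(c,u,v):
    d=np.array([(u-c['cx'])/c['fx'],(v-c['cy'])/c['fy'],1.]); R=np.array(c['rotation']); return np.array(c['position'],float),R@d
def onz(c,u,v,z):
    p,d=ray(c,u,v); return p+d*(z-p[2])/d[2]
def proj(c,P):
    q=np.array(c['rotation']).T@(np.array(P,float)-np.array(c['position'])); return c['fx']*q[0]/q[2]+c['cx'],c['fy']*q[1]/q[2]+c['cy']
E
python3 - <<'E'
from h import *
for n in('scene','side','wrist'):
    o,c=cap(n,n+'0'); print({k:np.round(v,3) for k,v in c.items() if k!='img'})
print(o)
E
```

```text
pics
{'fx': np.float64(376.372), 'fy': np.float64(376.372), 'cx': np.float64(316.908), 'cy': np.float64(197.161), 'position': array([924.562, 593.07 , 667.854]), 'rotation': array([-2.243,  0.022,  2.623])}
{'fx': np.float64(418.261), 'fy': np.float64(418.261), 'cx': np.float64(320.221), 'cy': np.float64(199.856), 'position': array([ 527.522, -919.857,  669.588]), 'rotation': array([-2.217e+00,  1.000e-03, -3.900e-02])}
{'fx': np.float64(286.545), 'fy': np.float64(286.545), 'cx': np.float64(315.694), 'cy': np.float64(199.497), 'hand_eye': array([[ 1.00000e-03, -9.58000e-01, -2.88000e-01,  7.77200e+01],
       [ 1.00000e+00,  1.00000e-03, -0.00000e+00,  5.16000e-01],
       [ 0.00000e+00, -2.88000e-01,  9.58000e-01, -1.58494e+02],
       [ 0.00000e+00,  0.00000e+00,  0.00000e+00,  1.00000e+00]])}
{'time': 0.1, 'joint_positions': array([ 9.61998774e-01,  3.42630641e-01,  1.52485631e+00, -3.02955064e-05,
        1.27538463e+00, -1.46041923e-01]), 'dq': array([-0.00046488, -0.0011063 , -0.0040881 ,  0.0010811 , -0.00066746,
       -0.00131393]), 'tau': array([ 1.04137584e-03, -4.32006133e+01, -2.44691652e+01,  7.18506798e-02,
        5.26732486e-02, -7.04263834e-05]), 'tool_pos': array([234.18585156, 469.50626285, 226.148831  ]), 'tcp_rot': array([-3.14032312e+00, -1.57451567e-04,  2.67884576e+00]), 'contact_force': array([-0.06441326,  0.10957362, -0.09910504]), 'moment': array([-0.00095636,  0.01391264,  0.02107192]), 'grip_width': 91.34958721727365}
```

```bash
sed -i "s/R=np.array(c\['rotation'\])/R=rot(c['rotation'])/; s/np.array(c\['rotation'\]).T/rot(c['rotation']).T/" h.py; sed -i "2i from scipy.spatial.transform import Rotation as Ro\nrot=lambda e: Ro.from_euler('xyz',np.asarray(e)).as_matrix()" h.py; cat h.py|head -20
```

```text
import numpy as np,cv2
from scipy.spatial.transform import Rotation as Ro
rot=lambda e: Ro.from_euler('xyz',np.asarray(e)).as_matrix()
from plant import bot
def cap(n,tag):
    o=bot.get_obs(); c=bot.capture(n); cv2.imwrite(f'pics/{tag}.png',c['img']); 
    import pickle; pickle.dump((o,c),open(f'pics/{tag}.pkl','wb')); return o,c
def load(tag):
    import pickle; return pickle.load(open(f'pics/{tag}.pkl','rb'))
def ray(c,u,v):
    d=np.array([(u-c['cx'])/c['fx'],(v-c['cy'])/c['fy'],1.]); R=rot(c['rotation']); return np.array(c['position'],float),R@d
def onz(c,u,v,z):
    p,d=ray(c,u,v); return p+d*(z-p[2])/d[2]
def proj(c,P):
    q=rot(c['rotation']).T@(np.array(P,float)-np.array(c['position'])); return c['fx']*q[0]/q[2]+c['cx'],c['fy']*q[1]/q[2]+c['cy']
```

View pics/scene0.png

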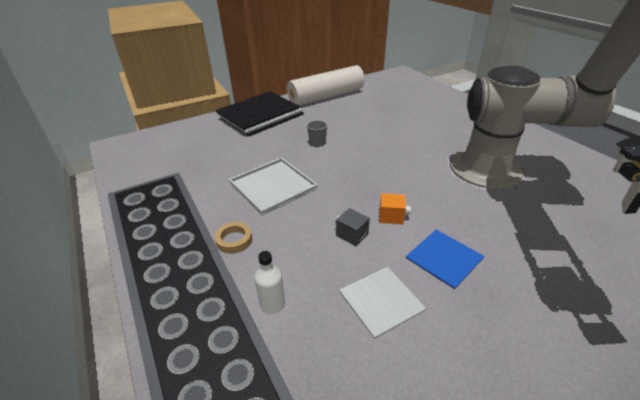

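View pics/side0.png

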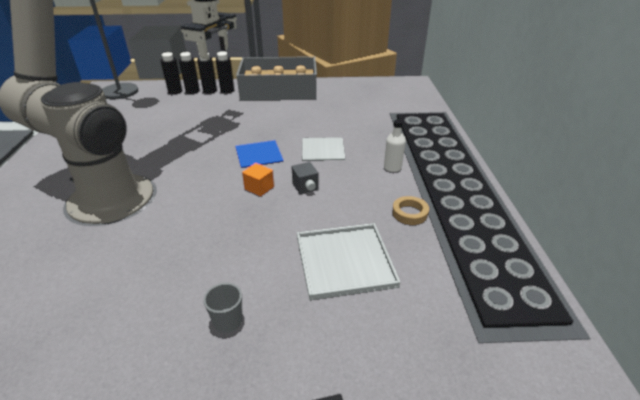

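View pics/wrist0.png

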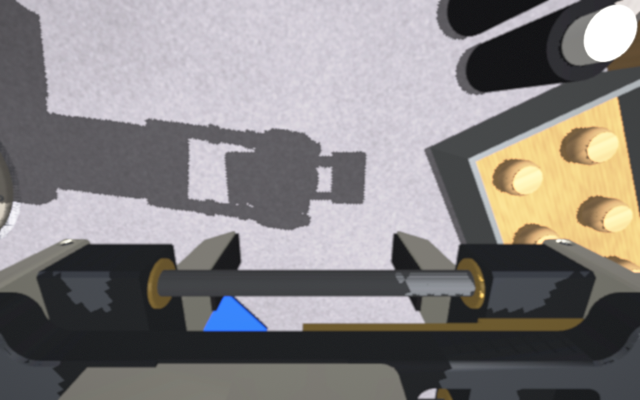

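```bash
python3 - <<'E'
import cv2,numpy as np
a=cv2.imread('pics/scene0.png')[195:340,310:470]; b=cv2.imread('pics/side0.png')[130:305,230:410]
A=cv2.resize(a,None,fx=4.5,fy=4,interpolation=cv2.INTER_CUBIC);A=cv2.resize(a,(640,580),interpolation=cv2.INTER_CUBIC)
cv2.imwrite('pics/z1.png',A); cv2.imwrite('pics/z2.png',cv2.resize(b,None,fx=3.4,fy=3.4,interpolation=cv2.INTER_CUBIC))
from h import load,onz
def show(t,pts,z):
    c=load(t)[1]; P=np.array([onz(c,u,v,z)[:2] for u,v in pts]); print(t,P.round(1).tolist(),P.mean(0).round(1),[round(np.linalg.norm(P[i]-P[i-1]),1) for i in range(len(P))])
for t in('scene0','side0'):
    im=load(t)[1]['img']; hsv=cv2.cvtColor(im,cv2.COLOR_BGR2HSV)
    # bright low-sat regions
    m=((im.min(2)>165)&(hsv[...,1]<30)).astype(np.uint8)
    n,l,s,ce=cv2.connectedComponentsWithStats(m)
    for i in range(1,n):
        if s[i,4]>250: print(t,s[i],ce[i].round(1))
show('scene0',[(230,183),(281,159),(316,185),(265,210)],18)
show('side0',[(297,231),(376,226),(397,286),(306,296)],18)
E
```

```text
scene0 [291  66  72  26 803] [327.1  78.3]
scene0 [ 229  162   86   49 2052] [271.6 185.1]
scene0 [ 81 207  22  22 274] [ 92.3 219.4]
scene0 [255 266  26  20 364] [267.5 276.5]
scene0 [ 340  267   86   69 3203] [381.6 300.2]
side0 [300 135  46  24 980] [322.7 147.2]
side0 [ 295  222  106   73 5205] [344.7 259.2]
scene0 [[717.2, -314.7], [533.1, -353.6], [506.3, -174.4], [678.0, -148.2]] [ 608.7 -247.7] [np.float64(171.1), np.float64(188.2), np.float64(181.1), np.float64(173.7)]
side0 [[501.0, -176.3], [689.4, -166.0], [704.9, -353.6], [519.9, -372.0]] [ 603.8 -267. ] [np.float64(196.6), np.float64(188.7), np.float64(188.3), np.float64(185.9)]
```

View pics/z1.png

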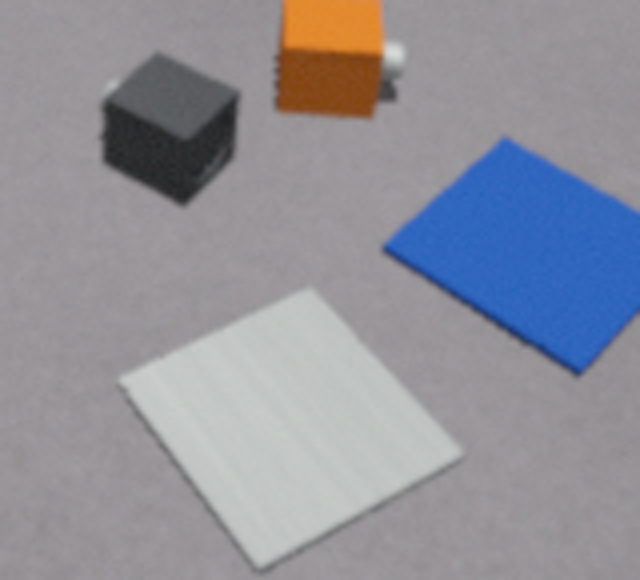

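View pics/z2.png

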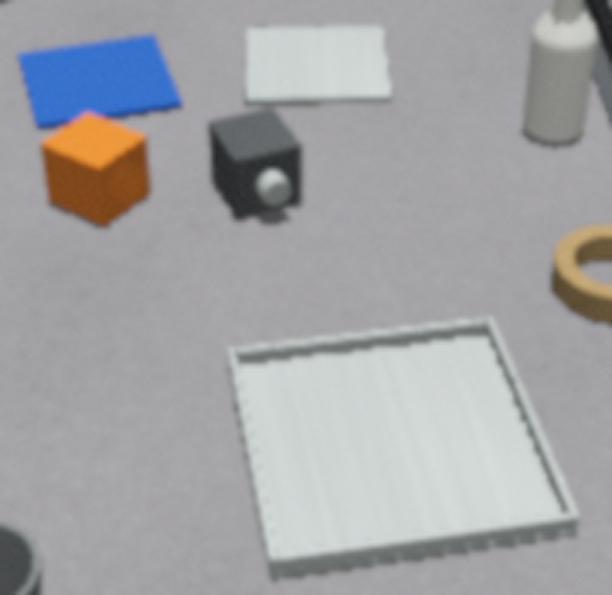

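```bash
python3 - <<'E'
from h import *
def show(n,t,pts,z):
    c=load(t)[1]; P=np.array([onz(c,u,v,z)[:2] for u,v in pts]); print(n,t,P.round(1).tolist(),P.mean(0).round(1),[round(float(np.linalg.norm(P[i]-P[i-1])),1) for i in range(len(P))], [round(float(np.degrees(np.arctan2(*(P[i]-P[i-1])[::-1])))%90,1) for i in range(4)])
show('cup','scene0',[(350,208),(370,218.75),(356.2,229.5),(335.8,219.5)],56)
show('cup','side0',[(291.8,165.9),(315.9,162.4),(318.2,173.5),(298.2,178)],56)
show('plate','scene0',[(387.5,266.75),(425.7,308.3),(375.5,337.5),(340,290)],8)
show('plate','side0',[(302,138),(343.2,138),(344.7,158.5),(302.6,159.4)],8)
show('tray','side0',[(297.6,233),(374,224),(399,283),(310,296)],18)
c=load('scene0')[1]; print('bottle/pot/tape', [onz(c,u,v,0).round() for u,v in [(272,310),(317,143)]], onz(c,233,238,15).round())
c=load('side0')[1]; print([onz(c,u,v,0).round() for u,v in [(394,170),(227,330)]],onz(c,411,210,15).round())
c=load('side0')[1]; print(onz(c,230+272/3.4,130+187/3.4,28), onz(c,258,170,56))
E
```

```text
cup scene0 [[505.6, -0.8], [486.6, 57.9], [536.5, 72.0], [558.9, 17.4]] [521.9  36.6] [56.4, 61.7, 51.9, 59.0] [18.9, 17.9, 15.7, 22.3]
cup side0 [[487.0, 49.7], [553.3, 65.0], [557.7, 9.2], [504.6, -10.0]] [525.7  28.5] [62.2, 68.0, 56.0, 56.4] [16.4, 13.0, 4.5, 19.9]
plate scene0 [[514.7, 169.2], [516.7, 296.6], [643.7, 297.4], [642.3, 168.9]] [579.3 233. ] [127.6, 127.4, 127.0, 128.5] [89.9, 89.1, 0.4, 89.3]
plate side0 [[514.6, 294.0], [649.0, 288.4], [643.0, 160.6], [515.8, 160.7]] [580.6 225.9] [133.3, 134.6, 127.9, 127.1] [0.5, 87.6, 87.3, 90.0]
tray side0 [[502.5, -183.5], [685.7, -158.4], [710.4, -345.8], [527.8, -372.3]] [ 606.6 -265. ] [190.5, 184.9, 189.0, 184.6] [7.6, 7.8, 7.5, 8.3]
bottle/pot/tape [array([788., 135.,  -0.]), array([ 371., -407.,    0.])] [788. -94.  15.]
[array([783., 103.,   0.]), array([ 370., -432.,    0.])] [ 787. -105.   15.]
[535.20470441  -3.18554019  28.        ] [396.42580941  32.90806647  56.        ]
```

arm_command --targets '[{"x": 4, "y": -4, "z": 0, "roll": -0.1}, {"x": 30.7, "y": -49.4, "z": 0, "roll": -0.794}, {"x": 30.7, "y": -49.4, "z": 0, "roll": -0.794}, {"x": 30.7, "y": -49.4, "z": 0, "roll": -0.794}, {"x": 30.7, "y": -49.4, "z": 0, "roll": -0.794}, {"x": 30.7, "y": -49.4, "z": 0, "roll": -0.794}, {"x": 30.7, "y": -49.4, "z": 0, "roll": -0.794}, {"x": 30.7, "y": -49.4, "z": 0, "roll": -0.794}]' --fingers 1

```text
time: 0.82
tool_pos: [413.9, 188.1, 226.7]
tcp_rot: [3.141, -0.0, 1.881]
contact_force: [0.8, 0.9, 0.2]
grip_width: 91.3
```

arm_command --targets '[{"x": 12.5, "y": -20.8, "z": 0, "roll": 0}, {"x": 12.5, "y": -20.8, "z": 0, "roll": 0}, {"x": 12.5, "y": -20.8, "z": 0, "roll": 0}, {"x": 12.5, "y": -20.8, "z": 0, "roll": 0}, {"x": 12.5, "y": -20.8, "z": 0, "roll": 0}, {"x": 12.5, "y": -20.8, "z": 0, "roll": 0}, {"x": 12.5, "y": -20.8, "z": 0, "roll": 0}, {"x": 12.5, "y": -20.8, "z": 0, "roll": 0}]'

```text
time: 1.48
tool_pos: [538.6, -19.5, 225.9]
tcp_rot: [-3.14, -0.001, 1.882]
contact_force: [-0.7, 0.9, -0.1]
grip_width: 91.8
```

```bash
cat >> h.py <<'E'
def wcam(o,c):
    T=np.eye(4);T[:3,:3]=rot(o['tcp_rot']);T[:3,3]=o['tool_pos']; T=T@np.array(c['hand_eye'])
    d=dict(c); d['position']=T[:3,3]; d['rotation']=Ro.from_matrix(T[:3,:3]).as_euler('xyz'); return d
E
python3 - <<'E'
from h import *
o,c=cap('wrist','wrist1'); print(o['tool_pos'],o['tcp_rot'],o['joint_positions'])
E
```

```text
[538.63125538 -19.5485425  225.88761074] [-3.14045715e+00 -8.11185427e-04  1.88158806e+00] [-1.78612380e-01  3.69105065e-01  1.48580250e+00  1.89695498e-04
  1.28806864e+00 -4.89457616e-01]
```

View pics/wrist1.png

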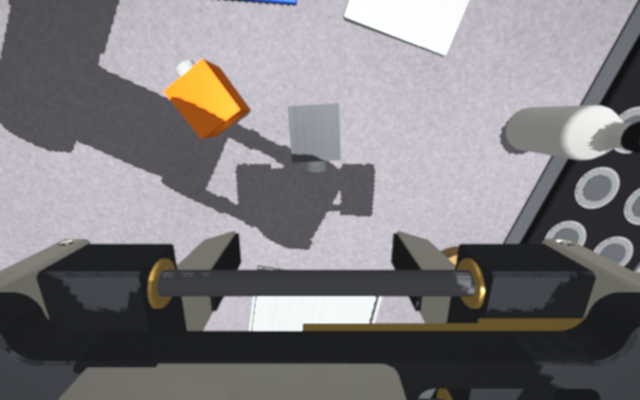

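```bash
python3 - <<'E'
from h import *
o,c=load('wrist1'); im=c['img']; 
g=cv2.resize(im[90:185,270:360],None,fx=6,fy=6,interpolation=cv2.INTER_CUBIC); cv2.imwrite('pics/z3.png',g)
w=wcam(o,c)
show=[(288.5,107),(338.5,103.5),(341,160),(291,163)]
P=np.array([onz(w,u,v,56)[:2] for u,v in show]); print(P,P.mean(0),[np.degrees(np.arctan2(*(P[i]-P[i-1])[::-1]))%90 for i in range(4)],[np.linalg.norm(P[i]-P[i-1]) for i in range(4)])
E
```

```text
[[484.61272303  52.31399067]
 [535.35400231  72.44979237]
 [558.29498078  15.13439106]
 [504.58733108  -5.79974644]] [520.7122593   33.52460691] [np.float64(18.968653945364153), np.float64(21.644799420994858), np.float64(21.814178063383082), np.float64(21.29481387846954)] [np.float64(61.45072341386463), np.float64(54.59054802423733), np.float64(61.7360811910475), np.float64(57.64329752471043)]
```

View pics/z3.png

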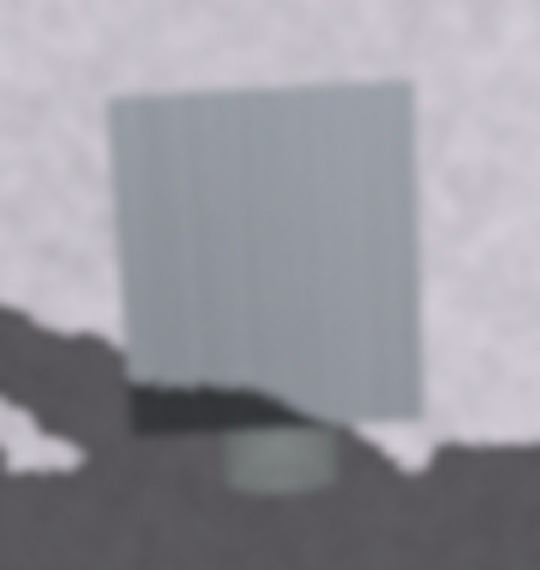

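arm_command --targets '[{"x": -1.2, "y": 3.9, "z": -2, "roll": 0.055}, {"x": -1.2, "y": 3.9, "z": -6, "roll": 0.055}, {"x": -1.2, "y": 3.9, "z": -10, "roll": 0.055}, {"x": -1.2, "y": 3.9, "z": -14, "roll": 0.055}, {"x": -1.2, "y": 3.9, "z": -17, "roll": 0.055}, {"x": -1.2, "y": 3.9, "z": -20, "roll": 0.055}, {"x": -1.2, "y": 3.9, "z": -21.6, "roll": 0.055}, {"x": -1.2, "y": 3.9, "z": -21.6, "roll": 0.055}]'

```text
time: 2.2
tool_pos: [523.0, 22.8, 7.6]
tcp_rot: [-3.135, -0.004, 1.942]
contact_force: [-1.0, 0.1, -0.0]
grip_width: 92.1
```

```bash
python3 - <<'E'
from h import *
o,c=cap('side','side1'); print(o['tool_pos'],o['tcp_rot'])
cv2.imwrite('pics/z4.png',cv2.resize(c['img'][100:220,230:390],None,fx=4,fy=4,interpolation=cv2.INTER_CUBIC))
E
```

```text
[523.04031095  22.76134097   7.62014492] [-3.13512379 -0.00355436  1.94176875]
```

View pics/z4.png

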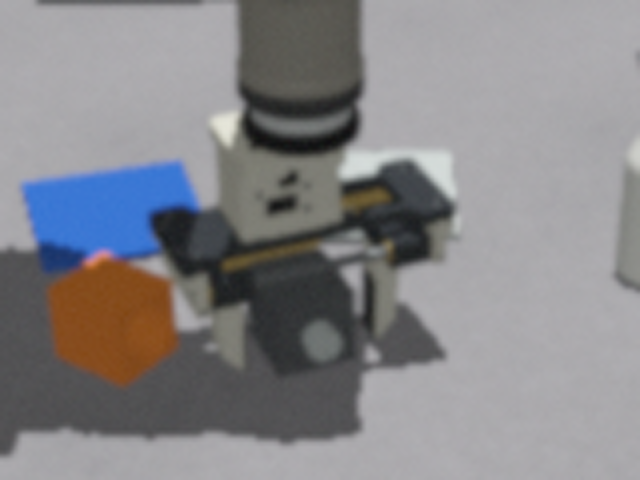

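arm_command --targets '[{"x": 0.35, "y": -0.4, "z": 0.1, "roll": 0}, {"x": 0.35, "y": -0.4, "z": 0.1, "roll": 0}]'

```text
time: 2.42
tool_pos: [531.8, 16.9, 13.7]
tcp_rot: [3.138, 0.002, 1.941]
contact_force: [-0.1, -1.1, 0.5]
grip_width: 92.0
```

arm_command --targets '[{"x": 0, "y": 0, "z": 0, "roll": 0}, {"x": 0, "y": 0, "z": 0, "roll": 0}, {"x": 0, "y": 0, "z": 0, "roll": 0}, {"x": 0, "y": 0, "z": 0, "roll": 0}, {"x": 0, "y": 0, "z": 0, "roll": 0}, {"x": 0, "y": 0, "z": 0, "roll": 0}]' --fingers 0

```text
time: 2.92
tool_pos: [528.9, 16.6, 11.8]
tcp_rot: [-3.139, -0.0, 1.94]
contact_force: [-6.4, -3.6, 5.2]
grip_width: 56.2
```

arm_command --targets '[{"x": 0, "y": 0, "z": 2, "roll": 0}, {"x": 1, "y": 1, "z": 5, "roll": -0.1}, {"x": 2, "y": 3, "z": 6, "roll": -0.2}, {"x": 3, "y": 5, "z": 6, "roll": -0.3}, {"x": 5, "y": 7, "z": 6, "roll": -0.37}, {"x": 5, "y": 8, "z": 6, "roll": -0.37}, {"x": 5, "y": 8, "z": 6, "roll": -0.37}, {"x": 5, "y": 8, "z": 6, "roll": -0.37}]'

```text
time: 3.58
tool_pos: [578.7, 97.2, 70.5]
tcp_rot: [-3.139, 0.0, 1.572]
contact_force: [-0.6, 0.1, -4.6]
grip_width: 56.0
```

```bash
python3 - <<'E'
from h import *
o,c=cap('side','side2'); print(o['tool_pos'],o['tcp_rot'],o['contact_force'])
o,d=cap('scene','scene2')
a=cv2.resize(c['img'][70:190,250:410],(480,360),interpolation=cv2.INTER_CUBIC)
b=cv2.resize(d['img'][190:350,290:450],(360,360),interpolation=cv2.INTER_CUBIC)
cv2.imwrite('pics/z5.png',cv2.resize(np.hstack([a,b]),(800,343)))
E
```

```text
[578.66188877  97.22481646  70.53571465] [-3.13871011e+00  4.12634195e-04  1.57209841e+00] [-0.57103995  0.11162485 -4.56455212]
```

View pics/z5.png

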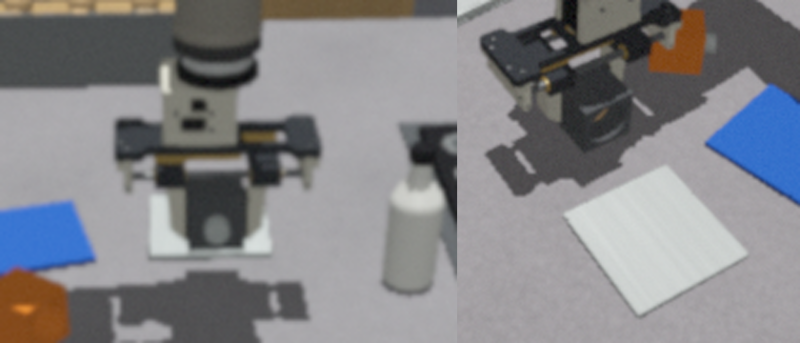

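arm_command --targets '[{"x": 0.1, "y": 0, "z": -3, "roll": 0}, {"x": 0.1, "y": 0, "z": -5, "roll": 0}, {"x": 0.1, "y": 0, "z": -5.5, "roll": 0}, {"x": 0.1, "y": 0, "z": -5.5, "roll": 0}, {"x": 0.1, "y": 0.5, "z": -5.5, "roll": 0}, {"x": 0.1, "y": 1, "z": -5.5, "roll": 0}, {"x": 0.1, "y": 1, "z": -5.5, "roll": 0}]'

```text
time: 4.27
tool_pos: [581.9, 108.0, 18.2]
tcp_rot: [3.139, -0.001, 1.57]
contact_force: [0.6, 1.0, -4.2]
grip_width: 55.6
```

arm_command --targets '[{"x": 0, "y": 0, "z": -0.4, "roll": 0}, {"x": 0, "y": 0, "z": -0.4, "roll": 0}, {"x": 0, "y": 0.3, "z": -0.4, "roll": 0}, {"x": 0, "y": 0.6, "z": -0.4, "roll": 0}, {"x": 0, "y": 0.8, "z": -0.4, "roll": 0}, {"x": 0, "y": 1.0, "z": -0.4, "roll": 0}, {"x": 0, "y": 1.0, "z": -0.4, "roll": 0}]'

```text
time: 4.85
tool_pos: [580.9, 114.3, 13.1]
tcp_rot: [-3.141, 0.004, 1.57]
contact_force: [-1.3, -12.5, -1.1]
grip_width: 56.0
```

arm_command --targets '[{"x": 0, "y": 0.3, "z": 0.4, "roll": 0}, {"x": 0, "y": 0.6, "z": 0.8, "roll": 0}, {"x": 0, "y": 0.9, "z": 1.2, "roll": 0}, {"x": 0, "y": 1.3, "z": 1.55, "roll": 0}, {"x": 0, "y": 1.6, "z": 1.85, "roll": 0}, {"x": 0, "y": 1.9, "z": 2.1, "roll": 0}, {"x": 0, "y": 1.9, "z": 2.1, "roll": 0}]'

```text
time: 5.43
tool_pos: [580.6, 134.4, 33.8]
tcp_rot: [-3.141, 0.003, 1.57]
contact_force: [-1.3, -7.6, -2.9]
grip_width: 55.7
```

```bash
cat > two.py <<'E'
import sys
from h import *
t=sys.argv[1]
o,c=cap('side','s'+t); print(o['tool_pos'],o['tcp_rot'],o['contact_force'])
o,d=cap('scene','c'+t)
def crop(c,k=70):
    u,v=[int(round(x)) for x in proj(c,o['tool_pos'])]; u=np.clip(u,k,639-k); v=np.clip(v,k,399-k)
    return cv2.resize(c['img'][v-k:v+k,u-k:u+k],(400,400),interpolation=cv2.INTER_CUBIC)
cv2.imwrite(f'pics/t{t}.png',np.hstack([crop(c),crop(d)]))
E
python3 two.py 3
```

```text
[580.60795249 134.44389262  33.83916959] [-3.14052973e+00  2.98055491e-03  1.57027537e+00] [-1.25774913 -7.62435436 -2.87398673]
```

View pics/t3.png

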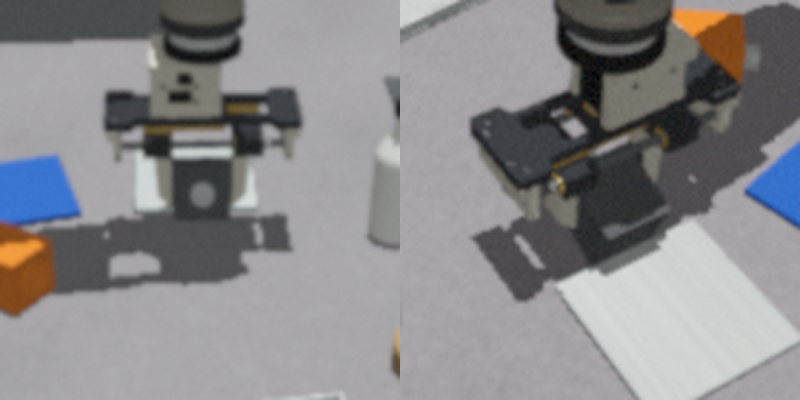

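arm_command --targets '[{"x": 0, "y": 0.6, "z": 0.35, "roll": 0}, {"x": 0, "y": 1.2, "z": 0.65, "roll": 0}, {"x": 0, "y": 1.9, "z": 0.8, "roll": 0}, {"x": 0, "y": 2.6, "z": 0.9, "roll": 0}, {"x": 0, "y": 3.3, "z": 0.9, "roll": 0}, {"x": 0, "y": 4.0, "z": 0.8, "roll": 0}, {"x": 0, "y": 4.6, "z": 0.7, "roll": 0}, {"x": 0, "y": 4.6, "z": 0.6, "roll": 0}]'

```text
time: 6.2
tool_pos: [580.8, 183.9, 39.9]
tcp_rot: [3.141, -0.001, 1.571]
contact_force: [-3.9, 4.4, 6.2]
grip_width: 55.7
```

```bash
python3 two.py 4
```

```text
[580.76869062 183.93023556  39.85818124] [ 3.14131200e+00 -1.13057757e-03  1.57105220e+00] [-3.90413095  4.40205553  6.17117986]
```

View pics/t4.png

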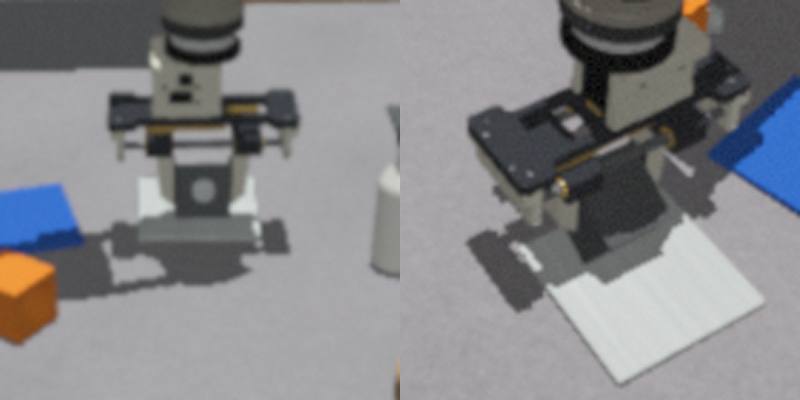

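arm_command --targets '[{"x": 0, "y": 0, "z": 3, "roll": 0}, {"x": 0, "y": -3, "z": 6, "roll": 0.03}, {"x": 0.5, "y": -7, "z": 7, "roll": 0.06}, {"x": 1, "y": -11, "z": 7, "roll": 0.13}, {"x": 1.5, "y": -15, "z": 7, "roll": 0.13}, {"x": 1.9, "y": -19, "z": 7, "roll": 0.13}, {"x": 1.9, "y": -23, "z": 7, "roll": 0.13}, {"x": 1.9, "y": -25, "z": 7, "roll": 0.13}]'

```text
time: 6.97
tool_pos: [599.5, -73.5, 109.4]
tcp_rot: [-3.141, 0.002, 1.697]
contact_force: [0.5, 0.4, -5.2]
grip_width: 56.1
```

arm_command --targets '[{"x": 0, "y": -3, "z": 0, "roll": 0}, {"x": 0, "y": -6, "z": 0, "roll": 0}, {"x": 0, "y": -9, "z": 0, "roll": 0}, {"x": 0, "y": -12, "z": 0, "roll": 0}, {"x": 0, "y": -13, "z": 0, "roll": 0}, {"x": 0, "y": -13, "z": 0, "roll": 0}, {"x": 0, "y": -13, "z": 0, "roll": 0}]'

```text
time: 7.55
tool_pos: [599.3, -198.5, 109.1]
tcp_rot: [-3.141, -0.001, 1.698]
contact_force: [0.1, 0.9, -5.0]
grip_width: 55.9
```

```bash
python3 two.py 5; python3 - <<'E'
from h import *
o,c=cap('wrist','w5')
E
```

```text
[ 599.27111236 -198.50813283  109.13232353] [-3.14058149e+00 -8.34823564e-04  1.69803075e+00] [ 0.10206     0.91505252 -4.99554767]
```

View pics/t5.png

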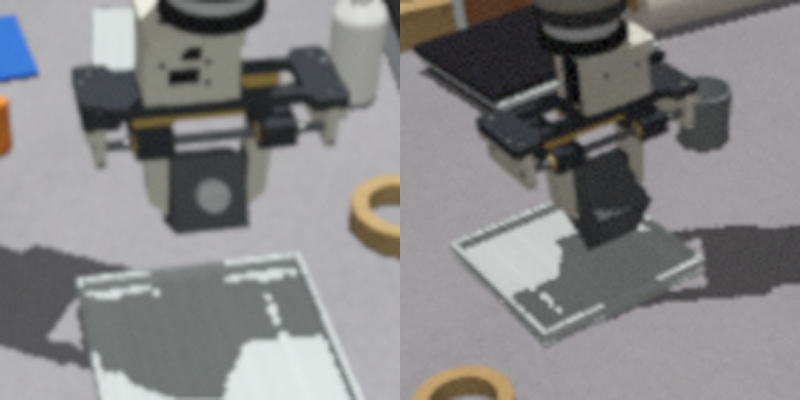

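View pics/w5.png

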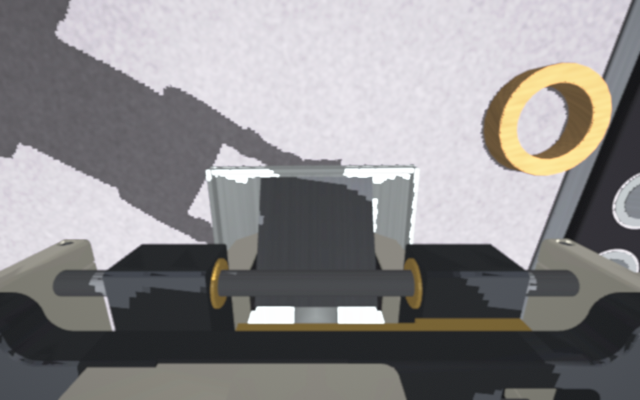

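arm_command --targets '[{"x": 0.4, "y": -3, "z": -1, "roll": 0}, {"x": 0.8, "y": -6, "z": -4, "roll": 0}, {"x": 0.8, "y": -7.4, "z": -6, "roll": 0}, {"x": 0.8, "y": -7.4, "z": -7.3, "roll": 0}, {"x": 0.8, "y": -7.4, "z": -7.5, "roll": 0}, {"x": 0.8, "y": -7.4, "z": -7.8, "roll": 0}, {"x": 0.8, "y": -7.4, "z": -7.8, "roll": 0}]'

```text
time: 8.28
tool_pos: [608.3, -273.0, 34.4]
tcp_rot: [3.141, 0.004, 1.701]
contact_force: [-5.9, -5.7, 7.0]
grip_width: 55.7
```

arm_command --targets '[{"x": 0, "y": 0.2, "z": -0.2, "roll": 0}, {"x": 0, "y": 0.5, "z": -0.2, "roll": 0}, {"x": -0.1, "y": 0.9, "z": -0.2, "roll": 0}, {"x": -0.1, "y": 1.3, "z": -0.3, "roll": 0}, {"x": -0.2, "y": 1.7, "z": -0.4, "roll": 0}, {"x": -0.2, "y": 2.0, "z": -0.5, "roll": 0}, {"x": -0.2, "y": 2.0, "z": -0.5, "roll": 0}]'

```text
time: 8.87
tool_pos: [610.9, -256.5, 34.4]
tcp_rot: [3.13, 0.015, 1.702]
contact_force: [-1.3, -13.2, 21.4]
grip_width: 56.0
```

```bash
python3 two.py 6; python3 - <<'E'
from h import *
o,c=cap('wrist','w6'); cv2.imwrite('pics/w6c.png',cv2.resize(c['img'][150:350,200:440],(720,600)))
E
```

```text
[ 610.86604336 -256.54755448   34.41048229] [3.12965994 0.0146384  1.70184713] [ -1.25132809 -13.21871461  21.39755124]
```

View pics/t6.png

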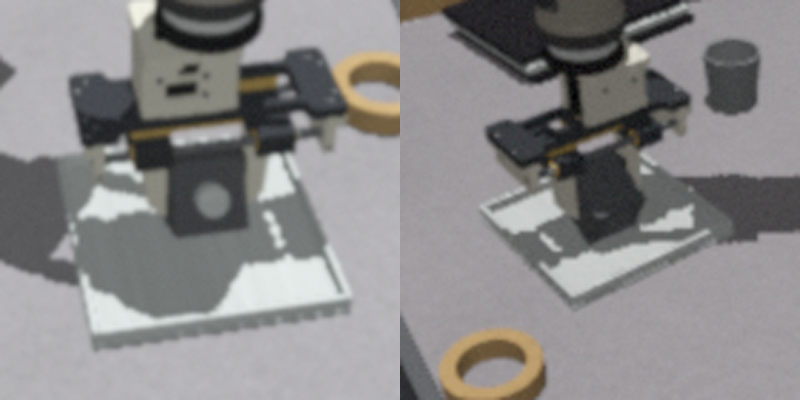

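View pics/w6c.png

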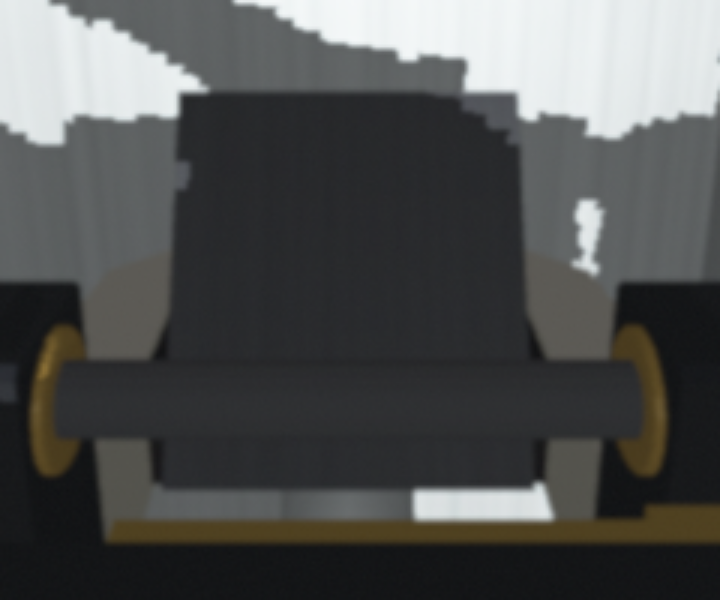

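```bash
python3 - <<'E'
from h import *
o,c=load('w5'); cv2.imwrite('pics/w5c.png',cv2.resize(cv2.convertScaleAbs(c['img'][150:350,200:440],alpha=2),(720,600)))
E
```

```text
(no output)
```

View pics/w5c.png

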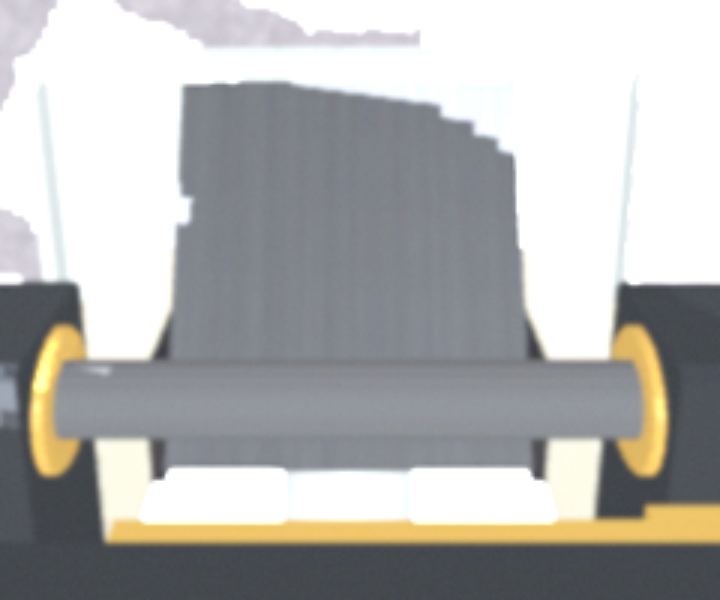

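arm_command --targets '[{"x": 0, "y": -0.6, "z": -0.2, "roll": 0}, {"x": 0, "y": -1.0, "z": -0.5, "roll": 0}, {"x": 0, "y": -1.6, "z": -0.8, "roll": 0}, {"x": 0.1, "y": -2.0, "z": -1.1, "roll": 0}, {"x": 0.1, "y": -2.4, "z": -1.4, "roll": 0}, {"x": 0.1, "y": -2.6, "z": -1.5, "roll": 0}, {"x": 0.1, "y": -2.6, "z": -1.5, "roll": 0}]'

```text
time: 9.6
tool_pos: [612.8, -278.2, 16.6]
tcp_rot: [3.129, 0.007, 1.7]
contact_force: [8.9, -1.7, 8.4]
grip_width: 55.7
```

```bash
python3 two.py 7; python3 - <<'E'
from h import *
o,c=cap('wrist','w7'); cv2.imwrite('pics/w7c.png',cv2.resize(cv2.convertScaleAbs(c['img'][150:350,200:440],alpha=1.7),(720,600)))
E
```

```text
[ 612.81380877 -278.22668297   16.62770474] [3.12885595 0.00657279 1.70008142] [ 8.86391812 -1.67620991  8.44364362]
```

View pics/t7.png

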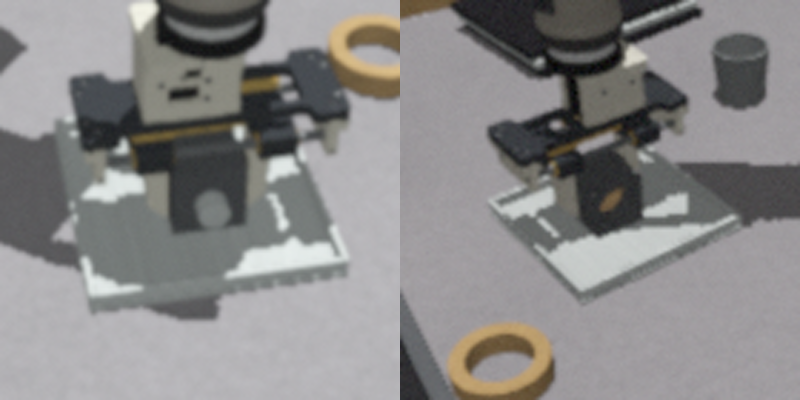

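View pics/w7c.png

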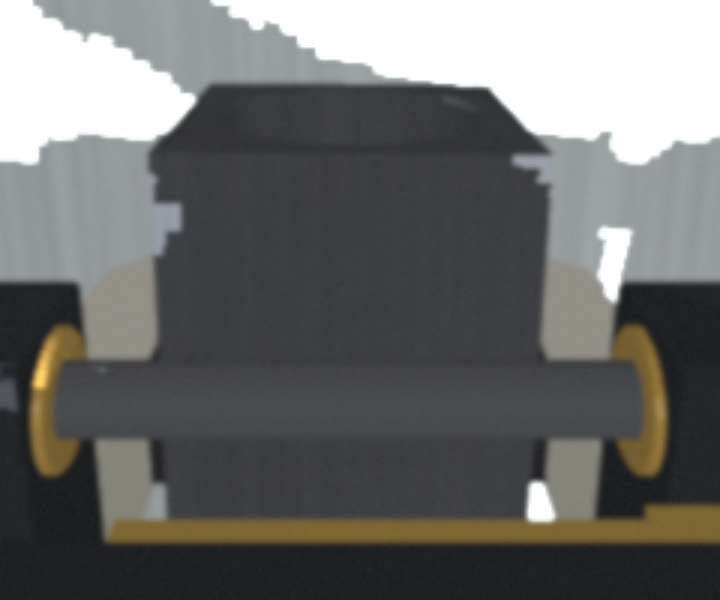

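arm_command --targets '[{"x": 0, "y": 0, "z": 0.2, "roll": 0}, {"x": 0, "y": 0, "z": 0.4, "roll": 0}, {"x": 0, "y": 0, "z": 0.4, "roll": 0}, {"x": 0, "y": 0, "z": 0.4, "roll": 0}]' --fingers 0.8

```text
time: 10.08
tool_pos: [606.8, -277.2, 15.9]
tcp_rot: [-3.141, -0.0, 1.701]
contact_force: [-0.2, -0.5, 0.3]
grip_width: 72.5
```

```bash
python3 two.py 8; python3 - <<'E'
from h import *
o,c=cap('wrist','w8'); cv2.imwrite('pics/w8c.png',cv2.resize(cv2.convertScaleAbs(c['img'][150:350,200:440],alpha=1.7),(720,600)))
E
```

```text
[ 606.83785376 -277.21522794   15.93141208] [-3.14120515e+00 -2.90059418e-04  1.70070421e+00] [-0.20139628 -0.52741568  0.32206095]
```

View pics/w8c.png

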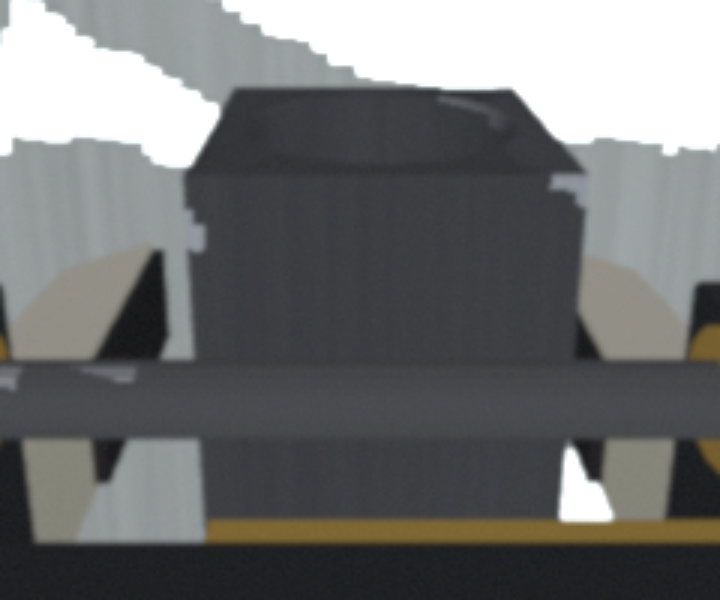

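View pics/t8.png

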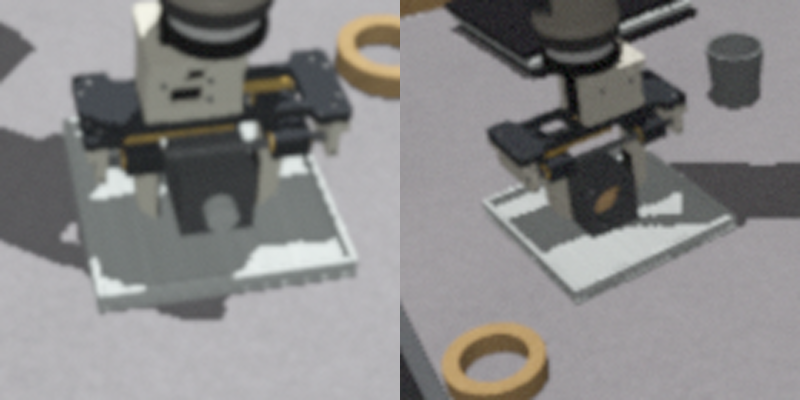

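arm_command --targets '[{"x": 0.7, "y": -1.2, "z": 0.6, "roll": 0}, {"x": 0.7, "y": -1.2, "z": 0.6, "roll": 0}, {"x": 0.7, "y": -1.2, "z": 0.6, "roll": 0}, {"x": 0.7, "y": -1.2, "z": 0.6, "roll": 0}]'

```text
time: 10.57
tool_pos: [613.4, -289.7, 21.2]
tcp_rot: [-3.141, -0.001, 1.7]
contact_force: [-1.0, -0.2, -0.6]
grip_width: 73.9
```

arm_command --targets '[{"x": 0, "y": 0, "z": 0, "roll": 0}, {"x": 0, "y": 0, "z": 0, "roll": 0}, {"x": 0, "y": 0, "z": 0, "roll": 0}, {"x": 0, "y": 0, "z": 0, "roll": 0}]' --fingers 0

```text
time: 10.9
tool_pos: [613.8, -289.7, 21.6]
tcp_rot: [-3.141, -0.0, 1.7]
contact_force: [-0.5, -0.1, 1.0]
grip_width: 55.9
```

```bash
cat > edge.py <<'E'
import sys
from h import *
# tool-frame forward x and height over grasp point of a cup edge seen at row v with width w px (56 mm)
def edge(v,w,c):
    Z=c['fx']*56/w; p=np.array([0,(v-c['cy'])/c['fy']*Z,Z,1]); q=np.array(c['hand_eye'])@p; return q[0],-q[2]-19
E
python3 two.py 9; python3 - <<'E'
from h import *
o,c=cap('wrist','w9'); cv2.imwrite('pics/w9c.png',cv2.resize(cv2.convertScaleAbs(c['img'][150:350,200:440],alpha=1.7),(720,600)))
E
```

```text
[ 613.75749781 -289.74844947   21.61543879] [-3.14133133e+00 -3.31921047e-04  1.69992649e+00] [-0.47191516 -0.09527113  0.95147797]
```

View pics/w9c.png

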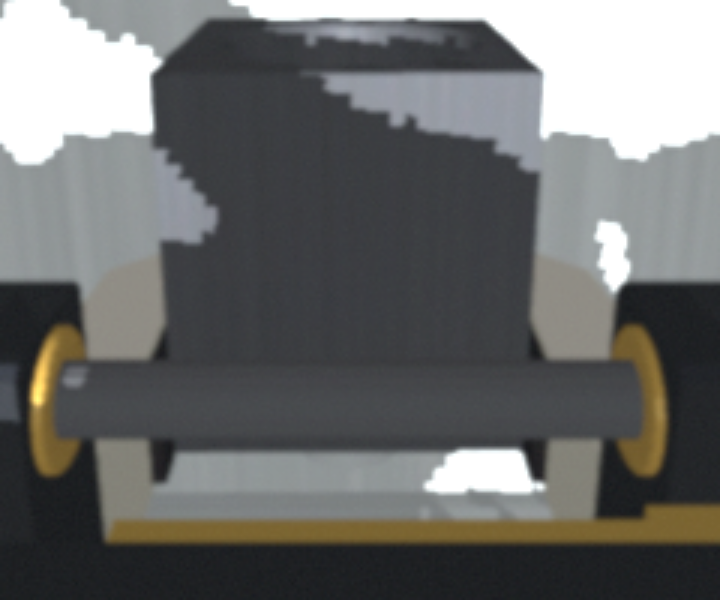

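```bash
python3 - <<'E'
from h import *
o,c=load('w5'); w=wcam(o,c)
for p in [(208,170),(418,168),(310,167)]: print(onz(w,*p,18))
i=cv2.resize(c['img'][150:260,195:435],(800,366)); cv2.imwrite('pics/z6.png',i)
o,c=load('w9'); cv2.imwrite('pics/z7.png',cv2.resize(c['img'][0:200,120:500],(800,421)))
E
```

```text
[ 501.66569686 -179.14399013   18.        ]
[ 685.18018334 -153.2887542    18.        ]
[ 590.67686796 -164.77836305   18.        ]
```

View pics/z6.png

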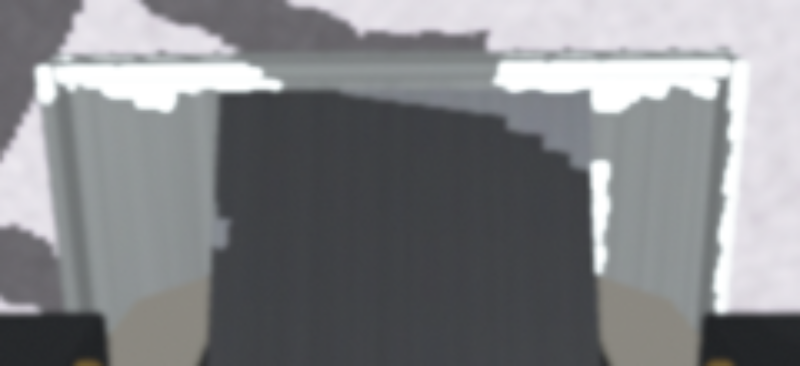

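View pics/z7.png

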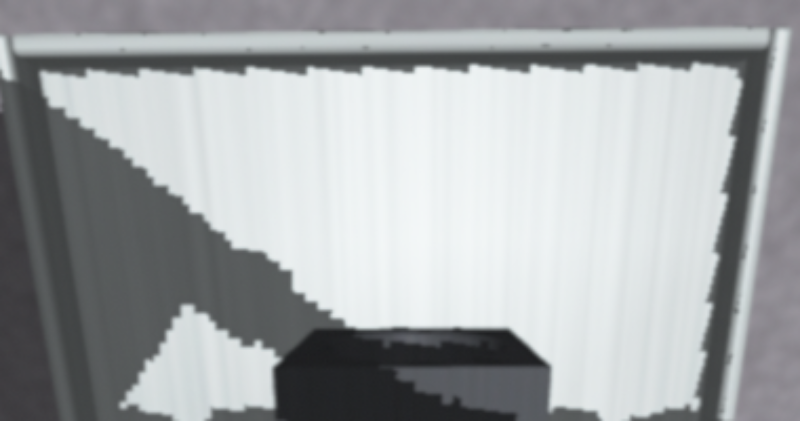

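```bash
python3 - <<'E'
from h import *
o,c=load('w9'); w=wcam(o,c)
P=[onz(w,*p,18) for p in [(122.4,17.6),(493,13.3),(127,26),(486,22.8)]]
for p in P: print(p)
d=(P[1]-P[0])[:2]; d/=np.linalg.norm(d); n=np.array([-d[1],d[0]]); print(np.degrees(np.arctan2(d[1],d[0])))
t=o['tool_pos'][:2]
for p in P: print('dist along normal from tcp', n@(p[:2]-t), d@(p[:2]-t))
m=(P[0]+P[1])[:2]/2-95*n; print('tray center',m)
E
```

```text
[ 503.00901149 -179.4731282    18.        ]
[ 684.80255651 -153.87409831   18.        ]
[ 505.05792851 -182.91984457   18.        ]
[ 682.60552371 -158.33463524   18.        ]
8.015333164358045
dist along normal from tcp 124.64649113098014 -94.31263366746987
dist along normal from tcp 124.64649113098015 89.27441201355168
dist along normal from tcp 120.94774935326382 -92.76433655116357
dist along normal from tcp 120.53588021517731 86.4768736726851
tray center [ 607.15240405 -260.74553817]
```

arm_command --targets '[{"x": 0, "y": 0, "z": 0.5, "roll": 0}, {"x": -0.2, "y": 1.5, "z": 0.5, "roll": 0.01}, {"x": -0.6, "y": 4, "z": 0.5, "roll": 0.01}, {"x": -0.8, "y": 5.5, "z": 0.5, "roll": 0.01}, {"x": -0.9, "y": 6.3, "z": 0.5, "roll": 0.01}, {"x": -0.9, "y": 6.3, "z": 0.5, "roll": 0.01}, {"x": -0.9, "y": 6.3, "z": 0.5, "roll": 0.01}]'

```text
time: 11.63
tool_pos: [605.2, -227.3, 26.8]
tcp_rot: [3.141, 0.001, 1.711]
contact_force: [0.6, -0.3, -4.6]
grip_width: 55.6
```

arm_command --targets '[{"x": -0.05, "y": 0.5, "z": 0, "roll": 0}, {"x": -0.1, "y": 0.9, "z": 0.35, "roll": 0}, {"x": -0.2, "y": 1.3, "z": 0.75, "roll": 0}, {"x": -0.25, "y": 1.7, "z": 1.1, "roll": 0}, {"x": -0.3, "y": 2.1, "z": 1.4, "roll": 0}, {"x": -0.35, "y": 2.6, "z": 1.7, "roll": 0}, {"x": -0.4, "y": 3.05, "z": 1.9, "roll": 0}, {"x": -0.4, "y": 3.05, "z": 1.9, "roll": 0}]'

```text
time: 12.3
tool_pos: [601.5, -199.8, 47.1]
tcp_rot: [3.14, 0.005, 1.709]
contact_force: [-2.4, -8.4, -0.5]
grip_width: 55.9
```

```bash
cat > wv.py <<'E'
import sys
from h import *
t=sys.argv[1]
o,c=cap('wrist','w'+t); print(o['tool_pos'],o['contact_force'])
cv2.imwrite(f'pics/w{t}c.png',cv2.resize(cv2.convertScaleAbs(c['img'][150:350,200:440],alpha=1.7),(720,600)))
E
python3 two.py 10; python3 wv.py 10
```

```text
[ 601.48766555 -199.83854628   47.08045131] [3.13993435 0.00548869 1.70940872] [-2.40091611 -8.36189025 -0.52432755]
[ 601.45265653 -199.89523001   46.99842438] [-2.07366103 -7.51463446 -1.00341054]
```

View pics/w10c.png

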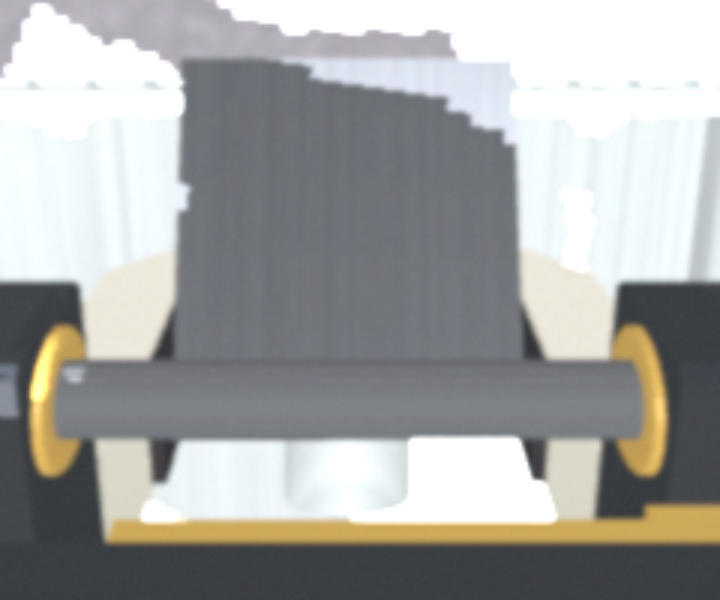

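View pics/t10.png

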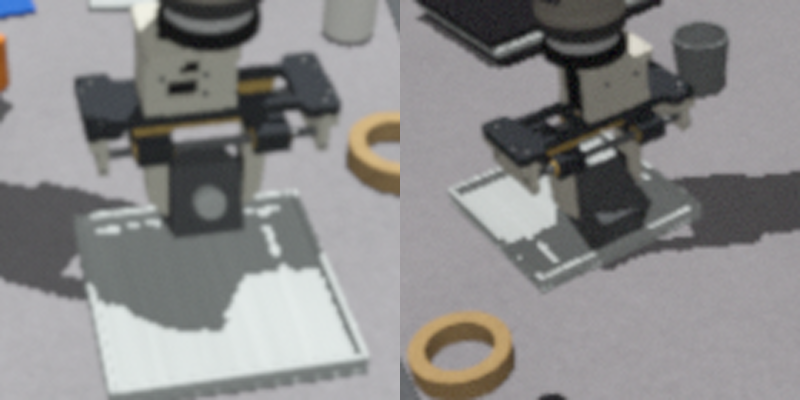

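arm_command --targets '[{"x": -0.05, "y": 0.5, "z": -0.05, "roll": 0}, {"x": -0.1, "y": 1.0, "z": 0, "roll": 0}, {"x": -0.2, "y": 1.45, "z": 0.05, "roll": 0}, {"x": -0.25, "y": 1.9, "z": 0.1, "roll": 0}, {"x": -0.3, "y": 2.3, "z": 0.1, "roll": 0}, {"x": -0.35, "y": 2.7, "z": 0.05, "roll": 0}, {"x": -0.4, "y": 3.1, "z": 0, "roll": 0}, {"x": -0.4, "y": 3.1, "z": 0, "roll": 0}]'

```text
time: 13.12
tool_pos: [597.4, -169.7, 49.8]
tcp_rot: [3.139, 0.007, 1.709]
contact_force: [-9.4, -8.8, 16.9]
grip_width: 55.8
```

```bash
python3 two.py 11; python3 wv.py 11
```

```text
[ 597.44125932 -169.70810577   49.84058004] [3.13924611 0.00704777 1.70928181] [-9.38219662 -8.75786262 16.91516596]
[ 597.46336453 -169.75832234   49.86900988] [-9.56694117 -8.30548949 18.27069513]
```

View pics/w11c.png

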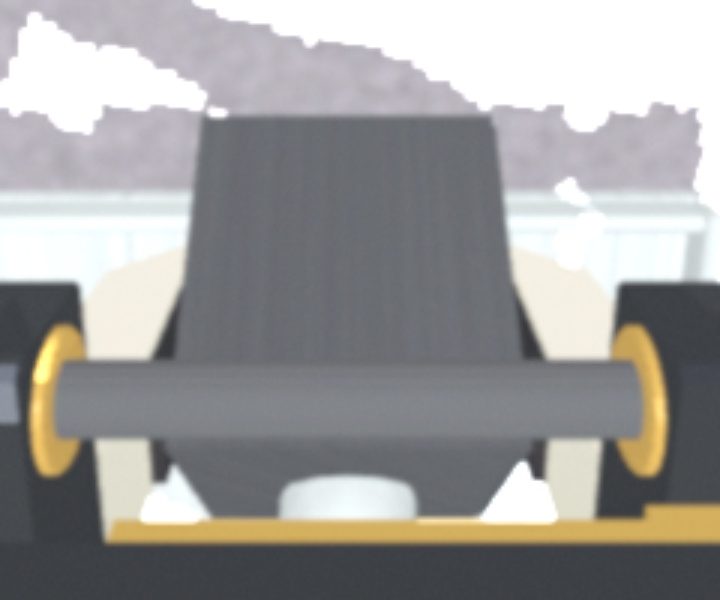

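View pics/t11.png

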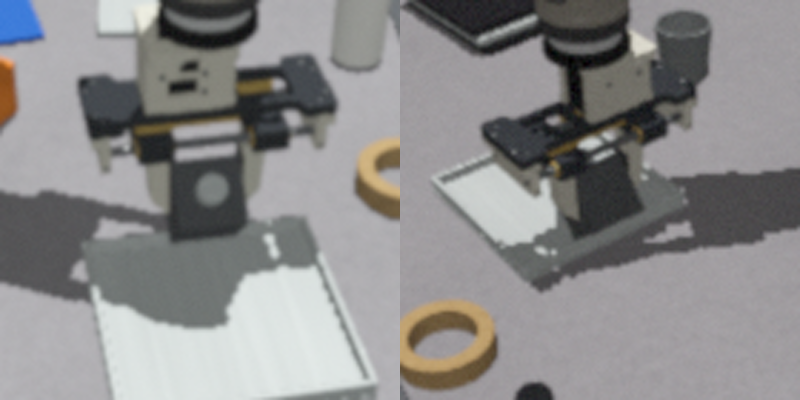

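arm_command --targets '[{"x": 0, "y": 0, "z": 2, "roll": 0}, {"x": 0.3, "y": -3, "z": 2.5, "roll": 0}, {"x": 0.8, "y": -6.5, "z": 2.5, "roll": 0}, {"x": 1.2, "y": -9.5, "z": 2.0, "roll": 0}, {"x": 1.2, "y": -9.5, "z": 0, "roll": 0}, {"x": 1.2, "y": -9.5, "z": -0.6, "roll": 0}, {"x": 1.2, "y": -9.5, "z": -0.6, "roll": 0}]'

```text
time: 13.85
tool_pos: [609.4, -262.9, 40.6]
tcp_rot: [3.14, 0.002, 1.708]
contact_force: [-0.2, -2.7, -0.2]
grip_width: 55.7
```

arm_command --targets '[{"x": 0, "y": 0.3, "z": -0.3, "roll": 0}, {"x": -0.1, "y": 0.7, "z": -0.5, "roll": 0}, {"x": -0.15, "y": 1.1, "z": -0.75, "roll": 0}, {"x": -0.2, "y": 1.5, "z": -1.0, "roll": 0}, {"x": -0.25, "y": 1.9, "z": -1.25, "roll": 0}, {"x": -0.3, "y": 2.2, "z": -1.4, "roll": 0}, {"x": -0.3, "y": 2.2, "z": -1.4, "roll": 0}]'

```text
time: 14.43
tool_pos: [606.3, -239.6, 28.8]
tcp_rot: [3.14, 0.003, 1.71]
contact_force: [-5.9, -0.1, 12.2]
grip_width: 56.0
```

```bash
python3 two.py 12; python3 wv.py 12
```

```text
[ 606.28299493 -239.5967969    28.76613268] [3.13993606 0.00328554 1.70985449] [-5.90283184 -0.12290986 12.18344313]
[ 606.30098279 -239.59508473   28.76720294] [-5.45450097 -0.52436218 11.45532191]
```

View pics/w12c.png

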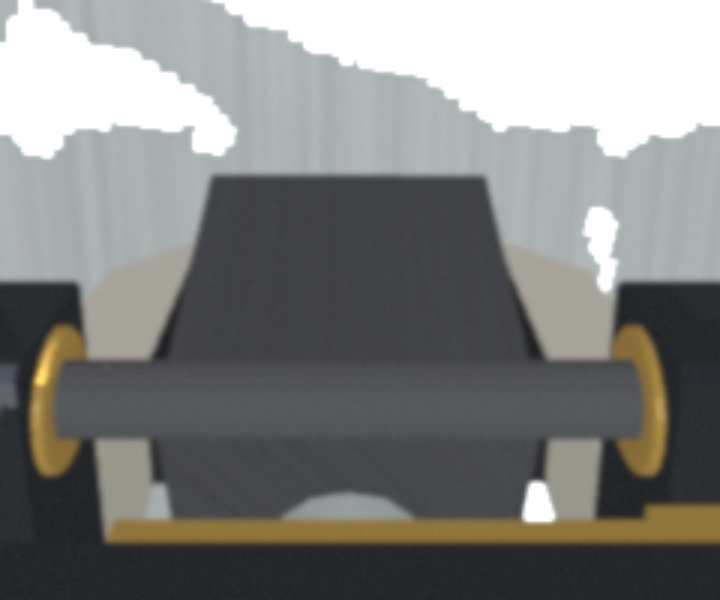

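View pics/t12.png

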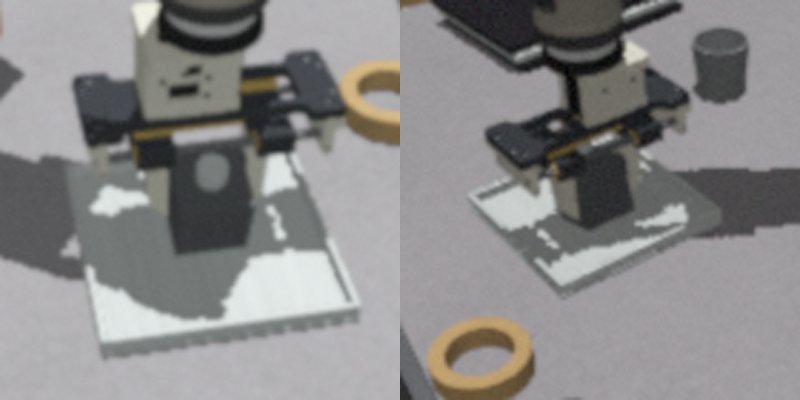

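arm_command --targets '[{"x": 0, "y": 0.3, "z": -0.3, "roll": 0}, {"x": 0, "y": 0.6, "z": -0.5, "roll": 0}, {"x": 0, "y": 0.9, "z": -0.7, "roll": 0}, {"x": 0, "y": 0.9, "z": -0.8, "roll": 0}, {"x": 0, "y": 0.9, "z": -0.8, "roll": 0}]'

```text
time: 15.0
tool_pos: [605.3, -229.8, 19.9]
tcp_rot: [-3.141, 0.001, 1.709]
contact_force: [-8.0, 1.1, 11.0]
grip_width: 55.6
```

```bash
python3 two.py 13; python3 wv.py 13
```

```text
[ 605.28606785 -229.775529     19.90763486] [-3.14079800e+00  5.98523439e-04  1.70949396e+00] [-8.02756058  1.13938393 10.95404981]
[ 605.29247919 -229.78386779   19.90993488] [-7.50257158  2.27461035 10.89105151]
```

View pics/w13c.png

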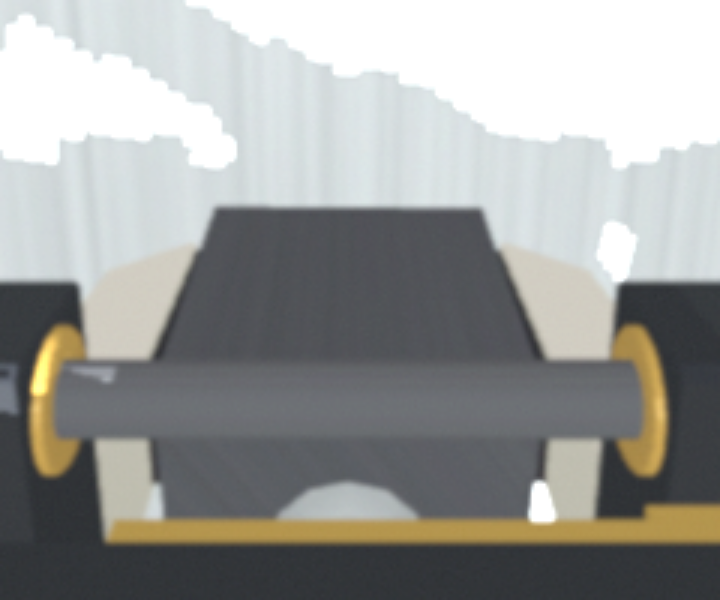

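View pics/t13.png

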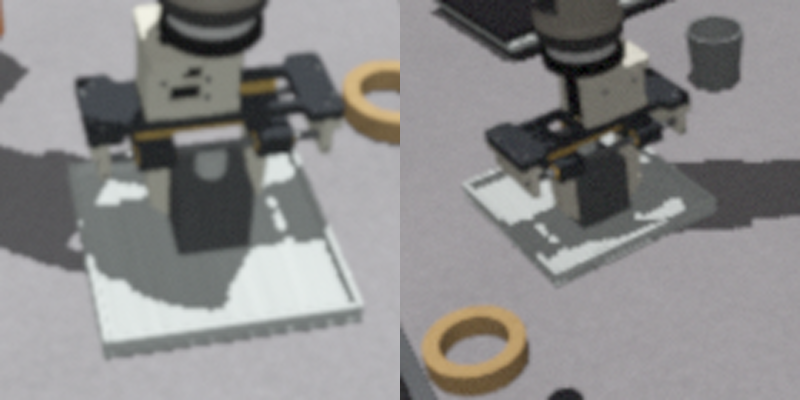

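arm_command --targets '[{"x": 0, "y": 0, "z": 0.3, "roll": 0}, {"x": 0, "y": 0, "z": 0.35, "roll": 0}]'

```text
time: 15.32
tool_pos: [606.1, -229.5, 21.8]
tcp_rot: [3.141, 0.0, 1.71]
contact_force: [0.0, 0.7, -4.7]
grip_width: 55.9
```

arm_command --targets '[{"x": 0, "y": 0, "z": 0.1, "roll": 0}, {"x": 0, "y": 0, "z": 0.3, "roll": 0}, {"x": 0, "y": 0, "z": 0.6, "roll": 0}, {"x": 0, "y": 0, "z": 1, "roll": 0}, {"x": 0, "y": 0, "z": 1, "roll": 0}]' --fingers 1

```text
time: 15.73
tool_pos: [606.7, -229.9, 32.5]
tcp_rot: [3.14, 0.001, 1.71]
contact_force: [0.5, 0.0, 0.4]
grip_width: 84.8
```

```bash
python3 two.py 14; python3 wv.py 14
```

```text
[ 606.6732342  -229.85206234   32.4758457 ] [3.13979878e+00 1.19019954e-03 1.70986798e+00] [0.50424896 0.0144551  0.370504  ]
[ 606.19524948 -229.67174454   31.68459892] [ 0.08043457  0.66802097 -0.02441909]
```

View pics/w14c.png

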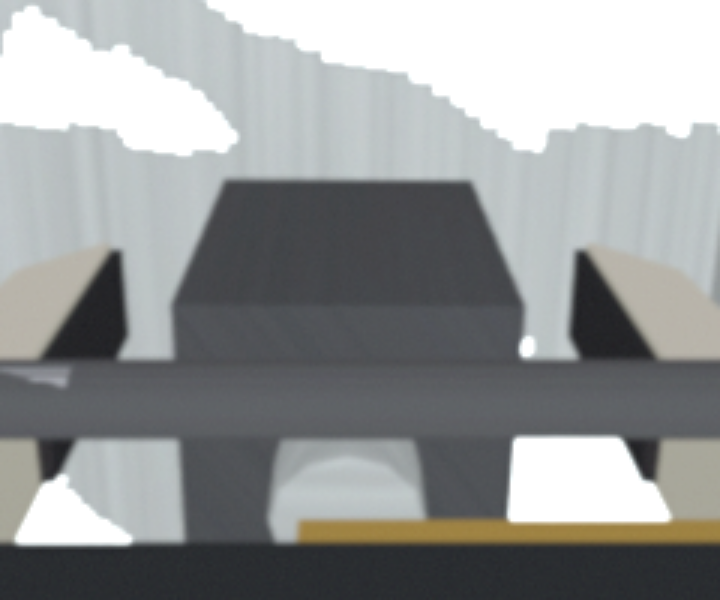

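View pics/t14.png

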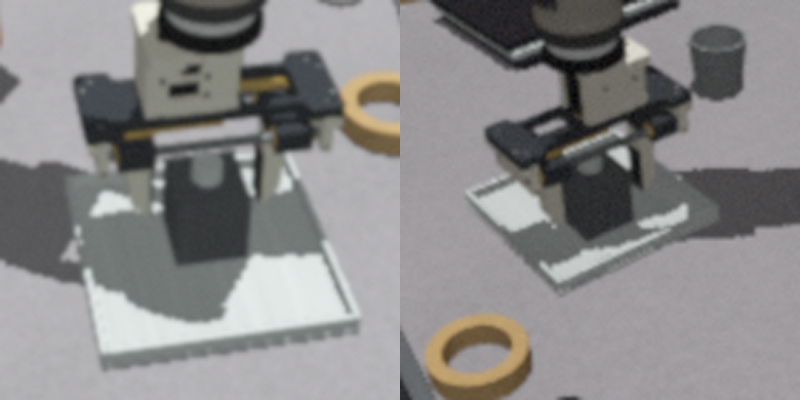

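arm_command --targets '[{"x": 0, "y": 0, "z": 3, "roll": 0}, {"x": 0, "y": 0, "z": 7, "roll": 0}, {"x": 0, "y": 0, "z": 8, "roll": 0}, {"x": 0, "y": -0.6, "z": 8, "roll": 0}, {"x": 0.2, "y": -1.3, "z": 8, "roll": 0}, {"x": 0.2, "y": -1.3, "z": 8, "roll": 0}, {"x": 0.2, "y": -1.3, "z": 8, "roll": 0}, {"x": 0.2, "y": -1.3, "z": 8, "roll": 0}]'

```text
time: 16.55
tool_pos: [607.1, -242.4, 109.4]
tcp_rot: [-3.139, -0.002, 1.709]
contact_force: [-0.2, -0.2, -0.2]
grip_width: 91.8
```

```bash
python3 two.py 15; python3 wv.py 15; python3 - <<'E'
from h import *
for t in('s15','c15'):
    c=load(t)[1]; print(t,proj(c,[608,-243,83]),proj(c,[608,-243,67]))
    u,v=[int(x) for x in proj(c,[608,-243,60])]; cv2.imwrite(f'pics/z{t}.png',cv2.resize(c['img'][v-50:v+50,u-50:u+50],(600,600),interpolation=cv2.INTER_CUBIC)); print(u-50,v-50)
E
```

```text
[ 607.1213005  -242.36120125  109.38714647] [-3.13917340e+00 -1.95106113e-03  1.70929834e+00] [-0.19872447 -0.19000579 -0.19032687]
[ 607.46391396 -242.2225675   110.02728482] [0.49236407 0.17486657 0.35534109]
s15 (np.float64(345.78237118794584), np.float64(227.36753873705942)) (np.float64(345.52081083912503), np.float64(232.97546805364757))
295 185
c15 (np.float64(271.920069490526), np.float64(165.24486873606017)) (np.float64(272.4640874086225), np.float64(169.95897115205705))
222 121
```

View pics/zs15.png

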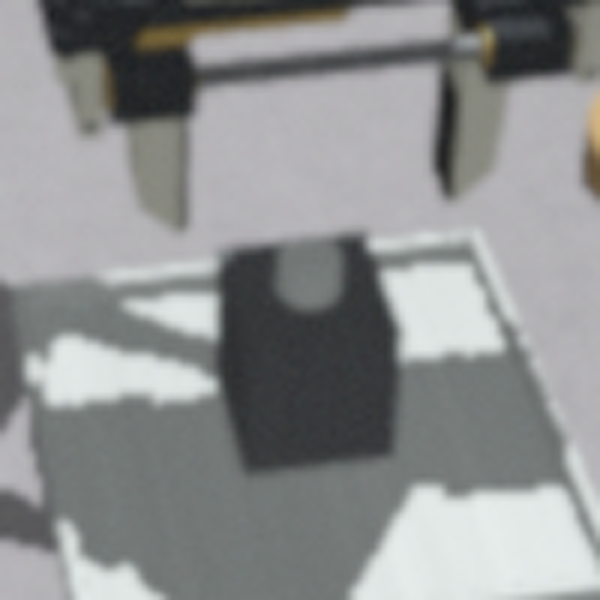

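View pics/zc15.png

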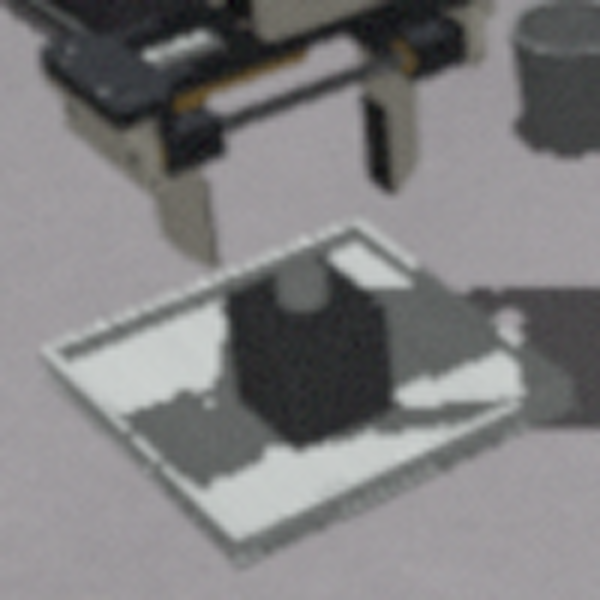

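View pics/w15c.png

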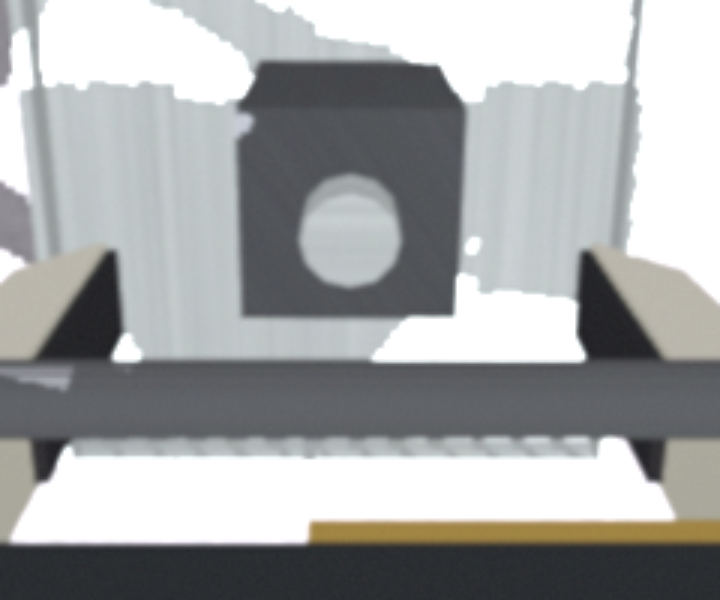

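```bash
python3 - <<'E'
from h import *
o,c=load('w15'); w=wcam(o,c); print(onz(w,316.7,230.3,83))
for p in [(200+238/3,150+108/3),(200+464/3,186),(200+455/3,150+316/3),(200+241/3,150+316/3)]: print(onz(w,*p,67))
E
```

```text
[ 608.45918189 -242.09338117   83.        ]
[ 577.79264524 -218.25657308   67.        ]
[ 631.81363134 -210.65642173   67.        ]
[ 639.37827499 -265.77109696   67.        ]
[ 584.30192465 -273.53570794   67.        ]
```

arm_command --targets '[{"x": 0, "y": 0, "z": 0, "roll": 0}, {"x": 0, "y": 0, "z": 0, "roll": 0}, {"x": 0, "y": 0, "z": 0, "roll": 0}, {"x": 0, "y": 0, "z": 0, "roll": 0}, {"x": 0, "y": 0, "z": 0, "roll": 0}, {"x": 0, "y": 0, "z": 0, "roll": 0}]' --fingers 0

```text
time: 17.2
tool_pos: [607.9, -242.5, 111.3]
tcp_rot: [3.141, 0.0, 1.71]
contact_force: [-1.0, -0.3, 0.5]
grip_width: 56.3
```

arm_command --targets '[{"x": 0, "y": 0, "z": 0, "roll": 0}, {"x": 0, "y": 0, "z": 0, "roll": 0}, {"x": 0, "y": 0, "z": 0, "roll": 0}, {"x": 0, "y": 0, "z": 0, "roll": 0}, {"x": 0, "y": 0, "z": 0, "roll": 0}, {"x": 0, "y": 0, "z": -1, "roll": 0}, {"x": 0, "y": 0, "z": -2.2, "roll": 0}, {"x": 0, "y": 0, "z": -2.2, "roll": 0}]'

```text
time: 17.87
tool_pos: [606.3, -241.7, 85.7]
tcp_rot: [-3.137, -0.003, 1.71]
contact_force: [-0.7, 0.5, -0.8]
grip_width: 3.3
```

arm_command --targets '[{"x": 0.1, "y": 0, "z": -0.3, "roll": 0}, {"x": 0.1, "y": 0, "z": -0.7, "roll": 0}, {"x": 0.1, "y": 0, "z": -1.1, "roll": 0}, {"x": 0.1, "y": 0, "z": -1.5, "roll": 0}, {"x": 0.1, "y": 0, "z": -1.8, "roll": 0}, {"x": 0.1, "y": 0, "z": -1.9, "roll": 0}, {"x": 0.1, "y": 0, "z": -2.0, "roll": 0}]'

```text
time: 18.45
tool_pos: [609.1, -242.6, 69.2]
tcp_rot: [3.141, 0.0, 1.71]
contact_force: [0.6, -0.0, 1.8]
grip_width: -0.1
```

arm_command --targets '[{"x": 0, "y": 0, "z": -0.1, "roll": 0}, {"x": 0, "y": 0, "z": -0.2, "roll": 0}, {"x": 0, "y": 0, "z": -0.3, "roll": 0}, {"x": 0, "y": 0, "z": -0.4, "roll": 0}, {"x": 0, "y": 0, "z": -0.4, "roll": 0}]'

```text
time: 18.87
tool_pos: [609.2, -242.6, 67.9]
tcp_rot: [3.14, 0.001, 1.71]
contact_force: [-4.3, 3.7, 15.3]
grip_width: 0.6
```

arm_command --targets '[{"x": 0, "y": 0, "z": 2, "roll": 0}, {"x": 0, "y": 0, "z": 5, "roll": 0}, {"x": 0, "y": 0, "z": 5, "roll": 0}]'

```text
time: 19.12
tool_pos: [611.4, -243.9, 120.9]
tcp_rot: [3.134, 0.005, 1.71]
contact_force: [1.3, -1.6, 0.6]
grip_width: 0.0
```

arm_command --targets '[{"x": 0, "y": 0, "z": 0, "roll": 0}, {"x": 0, "y": 0, "z": 0, "roll": 0}, {"x": 0, "y": 0, "z": 0, "roll": 0}, {"x": 0, "y": 0, "z": 0, "roll": 0}, {"x": 0, "y": 0, "z": 0, "roll": 0}, {"x": 0, "y": 0, "z": 0, "roll": 0}, {"x": 0, "y": 0, "z": 0, "roll": 0}, {"x": 0, "y": 0, "z": 0, "roll": 0}]' --fingers 1

```text
time: 19.78
tool_pos: [608.9, -242.5, 115.0]
tcp_rot: [-3.141, -0.0, 1.71]
contact_force: [0.1, 0.7, -0.2]
grip_width: 49.3
```

arm_command --targets '[{"x": 0, "y": 0, "z": 0, "roll": 0}, {"x": 0, "y": 0, "z": 0, "roll": 0}, {"x": 0, "y": 0, "z": 0, "roll": 0}, {"x": 0, "y": 0, "z": 0, "roll": 0}, {"x": 0, "y": 0, "z": 0, "roll": 0}, {"x": 0, "y": 0, "z": 0, "roll": 0}]'

```text
time: 20.28
tool_pos: [608.9, -242.6, 115.3]
tcp_rot: [3.141, 0.0, 1.71]
contact_force: [0.1, -0.8, -0.6]
grip_width: 88.8
```

```bash
python3 two.py 16; python3 wv.py 16
```

```text
[ 608.93446056 -242.5555794   115.27340842] [3.14147114e+00 5.22946629e-05 1.70979070e+00] [ 0.07661631 -0.8087693  -0.55955433]
[ 608.93065067 -242.53791065  115.25836692] [ 0.59936849 -0.16334744  0.80076621]
```

View pics/w16c.png

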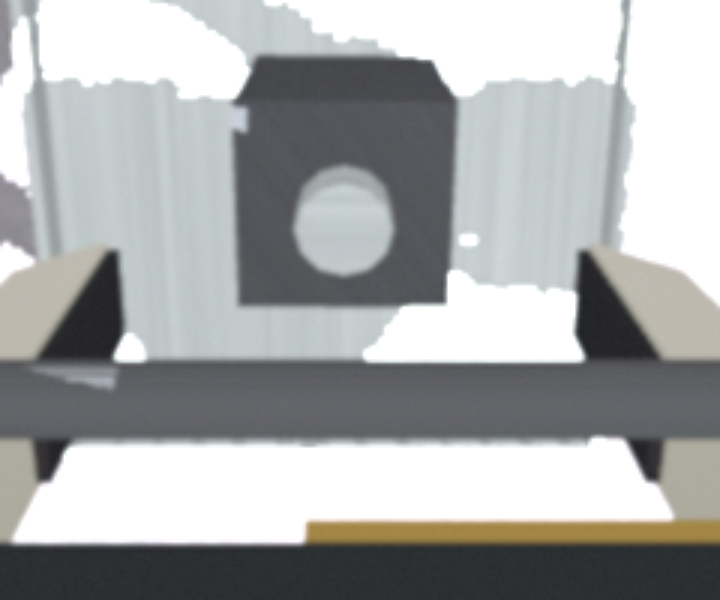

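View pics/t16.png

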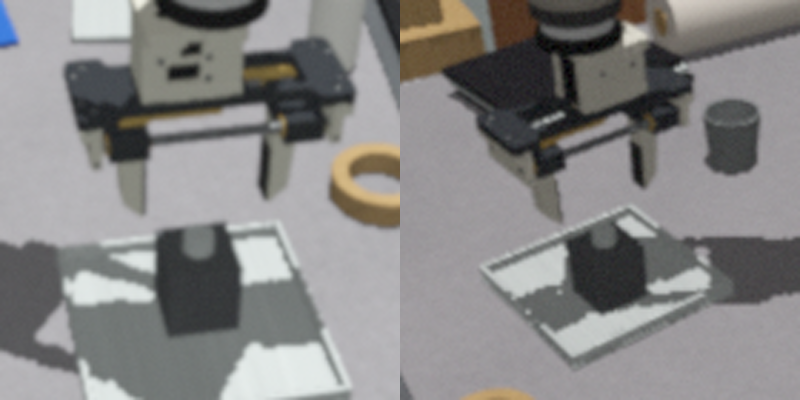

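Cup still stands square (pin at about (314.6, 225) in the wrist view) and the pin has sprung back. Now I descend and grip it.

arm_command --targets '[{"x": 0, "y": 0, "z": -3, "roll": 0.01}, {"x": 0, "y": 0, "z": -6, "roll": 0.01}, {"x": 0, "y": 0, "z": -8, "roll": 0.01}, {"x": 0, "y": 0, "z": -8.3, "roll": 0.01}, {"x": 0, "y": 0, "z": -8.3, "roll": 0.01}, {"x": 0, "y": 0, "z": -8.3, "roll": 0.01}]'

```text
time: 20.93
tool_pos: [609.7, -242.9, 33.4]
tcp_rot: [3.14, 0.001, 1.72]
contact_force: [-0.5, -0.8, 0.5]
grip_width: 91.6
```

arm_command --targets '[{"x": 0, "y": 0, "z": 0, "roll": 0}, {"x": 0, "y": 0, "z": 0, "roll": 0}, {"x": 0, "y": 0, "z": 0, "roll": 0}, {"x": 0, "y": 0, "z": 0, "roll": 0}, {"x": 0, "y": 0, "z": 0, "roll": 0}, {"x": 0, "y": 0, "z": 0, "roll": 0}, {"x": 0, "y": 0, "z": 0, "roll": 0}]' --fingers 0

```text
time: 21.52
tool_pos: [608.7, -242.6, 32.5]
tcp_rot: [-3.141, 0.0, 1.72]
contact_force: [-2.3, -0.3, 3.4]
grip_width: 55.6
```

arm_command --targets '[{"x": 0, "y": 0, "z": 1, "roll": 0}, {"x": 0, "y": 0, "z": 3, "roll": 0}, {"x": 0, "y": 0, "z": 6, "roll": 0}, {"x": 0, "y": 0, "z": 9, "roll": 0}, {"x": 0, "y": 0, "z": 9, "roll": 0}, {"x": 0, "y": 0, "z": 9, "roll": 0}]'

```text
time: 22.02
tool_pos: [609.8, -242.8, 124.0]
tcp_rot: [3.139, 0.002, 1.72]
contact_force: [-0.6, 0.7, -4.7]
grip_width: 56.1
```

```bash
python3 two.py 17; python3 wv.py 17
```

```text
[ 609.76915963 -242.84022701  123.98646501] [3.13852160e+00 2.07654449e-03 1.71984759e+00] [-0.57291148  0.71796829 -4.65138016]
[ 607.93875313 -241.94077016  120.60645651] [-0.37520477  0.77685462 -5.15266858]
```

View pics/t17.png

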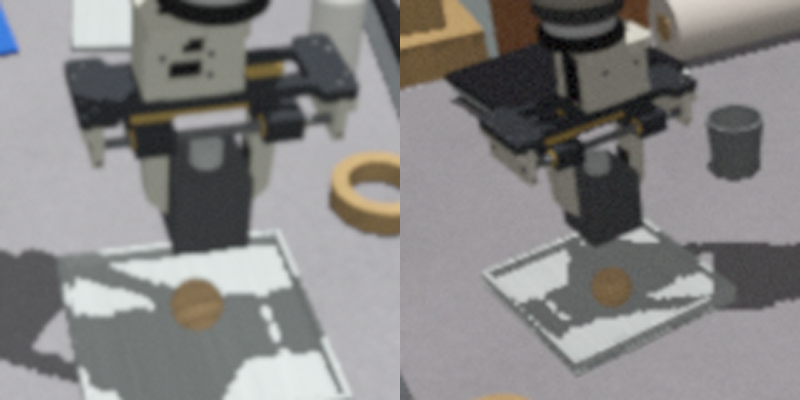

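View pics/w17c.png

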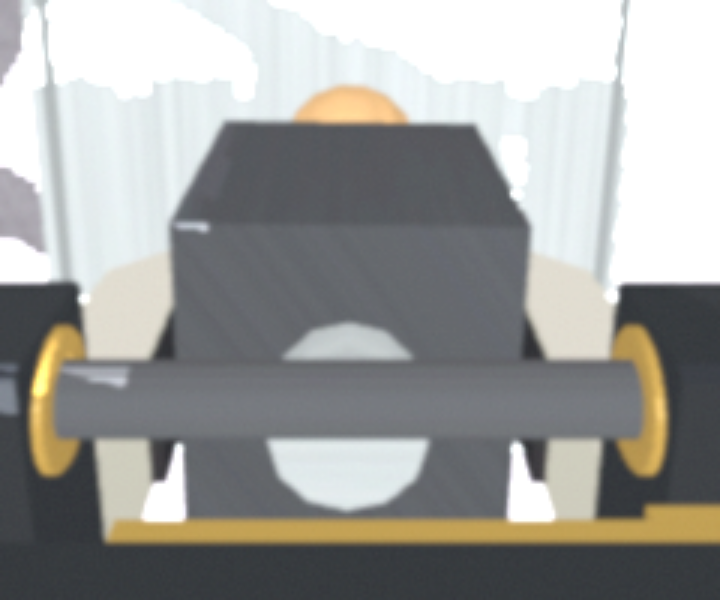

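arm_command --targets '[{"x": 0, "y": 3, "z": 0, "roll": 0}, {"x": -0.5, "y": 7, "z": 0, "roll": 0}, {"x": -1, "y": 11, "z": 0, "roll": -0.05}, {"x": -1.5, "y": 15, "z": 0, "roll": -0.1}, {"x": -2, "y": 19, "z": 0, "roll": -0.15}, {"x": -2.5, "y": 23, "z": 0, "roll": -0.15}, {"x": -2.8, "y": 27, "z": 0, "roll": -0.15}, {"x": -2.8, "y": 30, "z": 0, "roll": -0.15}]'

```text
time: 22.83
tool_pos: [578.7, 60.7, 120.4]
tcp_rot: [-3.137, -0.001, 1.571]
contact_force: [0.2, 0.5, -4.6]
grip_width: 55.9
```

arm_command --targets '[{"x": 0, "y": 4, "z": 0, "roll": 0}, {"x": 0, "y": 8, "z": 0, "roll": 0}, {"x": 0, "y": 12, "z": 0, "roll": 0}, {"x": 0, "y": 15, "z": 0, "roll": 0}, {"x": 0, "y": 17.3, "z": 0, "roll": 0}, {"x": 0, "y": 17.3, "z": 0, "roll": 0}, {"x": 0, "y": 17.3, "z": -2, "roll": 0}, {"x": 0, "y": 17.3, "z": -2, "roll": 0}]'

```text
time: 23.5
tool_pos: [578.1, 229.9, 97.5]
tcp_rot: [-3.134, 0.002, 1.571]
contact_force: [-1.5, -0.8, -4.4]
grip_width: 55.8
```

```bash
python3 two.py 18; python3 - <<'E'
from h import *
o,c=cap('wrist','w18'); print(o['tool_pos'])
E
```

```text
[578.09804673 229.90934049  97.52538529] [-3.13353198e+00  2.44005168e-03  1.57080153e+00] [-1.454138   -0.80560061 -4.44169925]
[579.66188253 229.5780387  100.35765928]
```

View pics/w18.png

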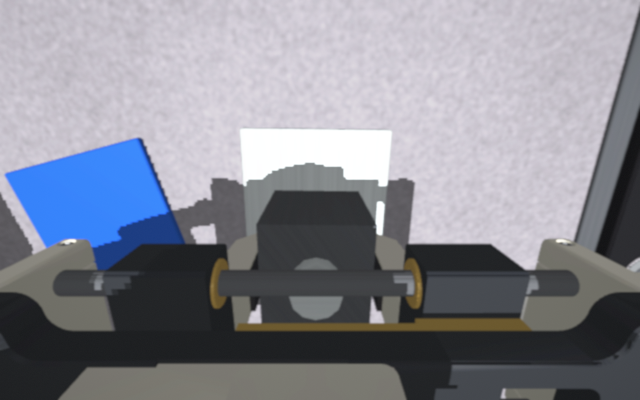

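View pics/t18.png

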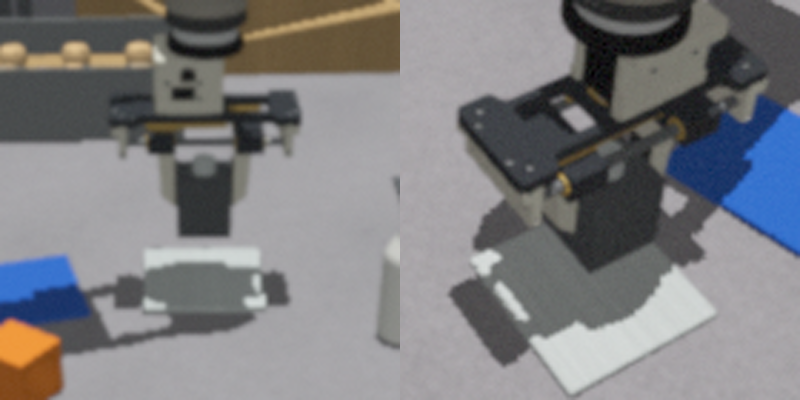

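```bash
python3 - <<'E'
from h import *
o,c=load('w18'); w=wcam(o,c); print(onz(w,241,129,8),onz(w,391,130,8)); print(bot.get_obs()['tool_pos'])
E
```

```text
[516.01114218 295.0052731    8.        ] [643.70298185 294.0865855    8.        ]
[580.50887966 229.68855054 101.48461733]
```

arm_command --targets '[{"x": 0, "y": 0, "z": -3, "roll": 0}, {"x": 0, "y": 0, "z": -5, "roll": 0}, {"x": 0, "y": 0, "z": -6, "roll": 0}, {"x": 0, "y": 0, "z": -6.4, "roll": 0}, {"x": 0, "y": 0, "z": -6.5, "roll": 0}, {"x": 0, "y": 0, "z": -6.6, "roll": 0}, {"x": 0, "y": 0, "z": -6.6, "roll": 0}]'

```text
time: 24.23
tool_pos: [581.8, 230.6, 37.5]
tcp_rot: [3.139, -0.001, 1.57]
contact_force: [0.3, -1.1, -4.0]
grip_width: 56.0
```

arm_command --targets '[{"x": 0, "y": 0, "z": -0.1, "roll": 0}, {"x": 0, "y": 0, "z": -0.2, "roll": 0}, {"x": 0, "y": 0, "z": -0.2, "roll": 0}, {"x": 0, "y": 0, "z": -0.2, "roll": 0}]'

```text
time: 24.57
tool_pos: [581.7, 230.7, 35.6]
tcp_rot: [3.139, -0.001, 1.57]
contact_force: [-1.1, -1.3, 5.0]
grip_width: 55.7
```

Contact made; release and withdraw upward.

arm_command --targets '[{"x": 0, "y": 0, "z": 0.1, "roll": 0}, {"x": 0, "y": 0, "z": 0.1, "roll": 0}, {"x": 0, "y": 0, "z": 0.2, "roll": 0}, {"x": 0, "y": 0, "z": 0.2, "roll": 0}, {"x": 0, "y": 0, "z": 0.2, "roll": 0}, {"x": 0, "y": 0, "z": 0.2, "roll": 0}]' --fingers 1

```text
time: 25.07
tool_pos: [580.9, 230.4, 36.1]
tcp_rot: [-3.142, 0.0, 1.57]
contact_force: [-0.2, -0.9, 0.2]
grip_width: 90.2
```

arm_command --targets '[{"x": 0, "y": 0, "z": 2, "roll": 0}, {"x": 0, "y": 0, "z": 6, "roll": 0}, {"x": 0, "y": 0, "z": 10, "roll": 0}, {"x": 0, "y": 0, "z": 12, "roll": 0}, {"x": 0, "y": 0, "z": 12, "roll": 0}, {"x": 0, "y": 0, "z": 12, "roll": 0}, {"x": 0, "y": 0, "z": 12, "roll": 0}]'

```text
time: 25.65
tool_pos: [580.2, 230.2, 155.0]
tcp_rot: [-3.14, 0.001, 1.57]
contact_force: [-0.5, -0.7, -0.3]
grip_width: 92.0
```

```bash
python3 - <<'E'
from h import *
o,c=cap('wrist','w19'); print(o['time'],o['tool_pos'],o['contact_force'],o['grip_width'])
cap('side','s19');cap('scene','c19')
E
```

```text
25.65 [580.17450429 230.2218771  155.02481544] [-0.49047427 -0.68863859 -0.25365544] 92.00506313952438
```

View pics/w19.png

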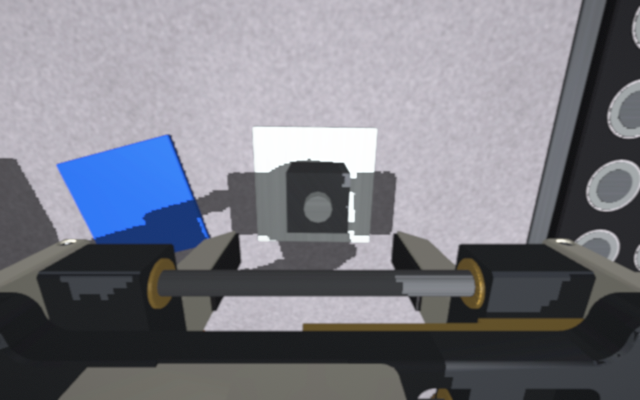

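View pics/s19.png

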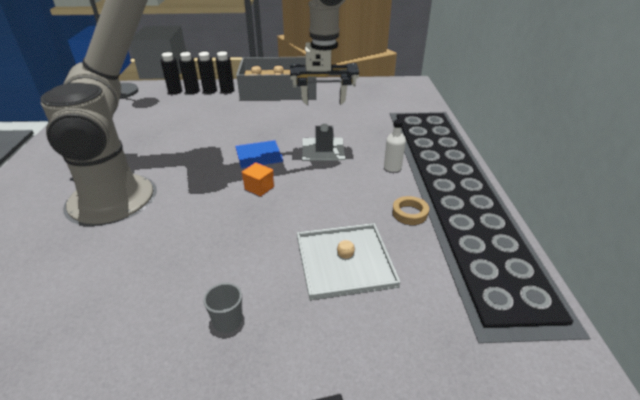

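View pics/c19.png

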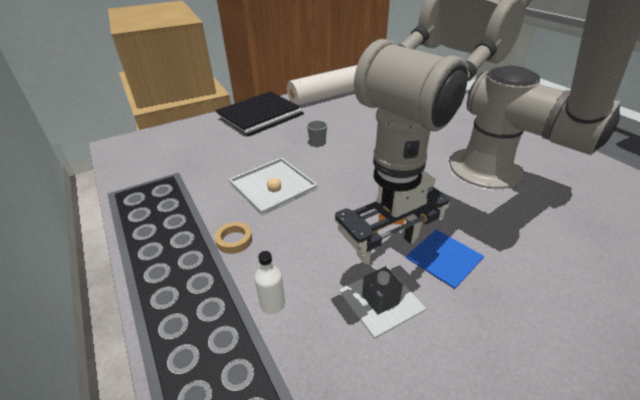

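```bash
python3 - <<'E'
from h import *
o,c=load('w19'); w=wcam(o,c); print('pin',onz(w,318,207,86),'plate far corners',onz(w,253,127,8),onz(w,377,128,8))
c=load('s19')[1]; print('knob',onz(c,346,248,19))
c=load('c19')[1]; print('knob',onz(c,274,184,19))
bot.close_job()
E
```

```text
pin [582.2806924  233.49195801  86.        ] plate far corners [515.39776065 294.92339865   8.        ] [643.73868617 293.87348497   8.        ]
knob [ 611.06207109 -239.56618711   19.        ]
knob [ 608.93790043 -241.208331     19.        ]
the job is handed in; nothing more can be done
```

The job is handed in at about 26 s of the 61 s allowed, with every step done. No verdict is reported, so the results below come from my own last checks.

**How it went:**
- **Turning the cup:** The moves only allow turning about the vertical, so the suggested 45° tool roll was not possible. I turned the cup within the grip instead, by pushing its mouth edge against a fixed edge and then pressing it flat on the tray floor.
- **First try failed:** Against the rest plate's 8 mm edge the cup reached only about 30° and slipped over. I laid it down in the tray, gripped it again nearer the base and used the tray's inner wall, which worked.
- **Pin and knob:** With the cup released and standing mouth-down, I pushed the pin to its hard stop (TCP at 67.9 mm, about 15 N). When I lifted the cup, the knob stayed in the tray.
- **Placing:** I set the cup mouth-down on the rest plate, let go and drew the arm up to 155 mm.

**Last checks:**
- **Cup:** It stands upright on the plate, its pin at about (582, 233) against a plate centre of about (580, 230).
- **Knob:** It lies in the tray at about (610, -240), some 20 mm from the tray's centre. The two cameras agree to about 3 mm.
- **Bystanders:** The bottle, tape roll and pot look unmoved in the pictures, though I did not measure them again.
- **Robot:** It touches nothing, with force readings at noise level.

No final check failed. Before the grasp, the two fixed cameras' estimates differed by up to about 20 mm, so I relied on the wrist camera for the final positions.

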